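# Push the butter-dish cover up the draining slope to its buffer

### The arm

A 7-joint arm with a two-finger parallel gripper is mounted at the origin on the work surface. World frame = base frame: x ahead of the robot, y to its left, z up, the work surface at z = 0. Lengths are in m, angles in rad, forces in N, time in s.
With the tool pointing down it reaches from about 0.425 to 0.875 m from the base axis. Payload 4.7 kg.
Tool frame: the origin (TCP) lies between the finger pads; the fingertips stand 11 mm ahead of it and the grasp point (between the pads) lies 8 mm behind it; z points along the fingers, y is the direction in which the jaws open and shut (so a half turn about z gives the same grasp; the last joint's range is limited). The gripper opens to 87 mm and grips with 3 to 60 N. Pads are 19 mm wide; open, the fingers measure 117 mm over their backs; the gripper's body (75 mm by 190 mm) begins 51 mm behind the grasp point.
Start: joints at [1.329, 0.321, -0.07, 1.45, 0.023, 1.371, -0.057], TCP at [0.164, -0.629, 0.234] pointing down, gripper open.
Joint ranges: [-2.86, 2.86], [-0.3, 2.09], [-1.38, 1.24], [0.06, 2.45], [-1.56, 4.7], [0.09, 2.05], [-2.69, 2.69]. Speed limits (rad/s): [2.57, 2.57, 3.14, 3.14, 3.14, 3.14, 3.14].

### API

Orientations are given as a rotation vector (axis times angle).
In Python, from bench import ctrl gives the robot as it stands.
- The arm moves only by the tool servo_tool, never from a script. Its argument "series" is a list of rows, each an object with "travel": the shift along the tool's x, y, z in m, a list of three; "angular": the turn, a rotation vector about the tool's x, y, z in rad, a list of three. A call has 1 to 5 rows; each row shifts and turns the commanded pose from where the row before left it, along the tool's axes as they then stand; what a row does not reach is not made up. A row lasts 1/10 s, in which the tool goes at most 50 mm and 8.59 degrees, less where a joint would pass 70% of its speed; a pose out of reach is approached as far as the arm can. A call with a gripper value outside its range is refused whole. "claw" is the finger opening in m, from 0 to 0.087, set as the call begins (left out, the last holds). The fingers move at their own pace and stop on an object; "squeeze" is the grip in N (left out, the last holds). Time passes only in rows, so rows that do not move let the fingers close. It gives the time, the measured TCP pose, the force and the opening at its end, in the units of the state.
- ctrl.get_state(): the state, without advancing time (a new reading comes with each control period).
- ctrl.get_image(name): name is "scene" or "top" or "wrist"; returns the picture (384x512x3 uint8, red, green, blue); there is no depth.
- ctrl.calibration(name): a dict with "fx", "fy", "cx", "cy" (pixels), "rvec" (rotation vector, rad) and "tvec" (3), from world to camera coordinates, as OpenCV has them. Camera axes: x right, y down, z forward; pixel columns grow to the right and rows downward; lengths in m; the calibration is good to about 2 mm. A picture is of the moment at which its call begins: read the wrist's pose just before it. calibration takes no time and is no camera call; for the wrist camera it gives the pose at the moment of the call.
- ctrl.close_job(): hands the job in, once; it reports no verdict.
The state is a dict: "time": time; "joint_positions": joint angles; "qd": joint speeds; "joint_torque": joint torques, N m; "position": TCP position; "tool_rot": TCP orientation; "ft_force": force on the tool from outside, world axes, zero at the start; "torque": the same for the moment, N m; "grip_width": opening from 0.0 (shut) to 1.0 (fully open).
Only numpy, scipy, OpenCV 4.12 (cv2) and the standard library are available. Lean on these libraries where they do the work, as an engineer would, in place of code of your own. Each camera call takes 0.05 s, during which the arm holds its last target.

### The job

Pick up the washed porcelain butter-dish cover by the bar handle on its top, stand it mouth down at the foot of the sloping draining board between the side rails and let go. Then push it up the slope, under the steel cross rail, until it presses firmly (about 8 N, never more than 15 N) against the sprung rubber buffer at the top, and ease off slowly so that it stays there touching the buffer. Leave the other kitchen things where they are.

Things in the scene. Friction and masses are not known exactly. Their poses are not given: they have to be found in the camera images.
- cover: White porcelain butter-dish cover, a rectangular bell open underneath: 110 mm long (own x), 76 mm wide (y), 40 mm high, flat upright walls. On its top a bar handle, 44 mm long (along x), 14 mm wide, from 40 to 60 mm above the mouth edge. Both ends alike. 0.27 to 0.44 kg. Origin: centre of the underside, z up. It starts mouth down on the worktop.
- ramp: Fixed wooden draining board, sloping up 7 degrees along its own +x; 300 mm long along the slope, 116 mm wide. Origin: on the worktop below the middle of the slope's foot; level frame, z up. Side rails 10 mm wide, 8 mm high along both edges, full length, leave 96 mm between them. Friction varies but always holds the resting cover.
- ramp_foot (a point): Middle of the low edge of the sloping face, 14 mm above the worktop. Heights of the face: 14 mm here, 50 mm at the top end.
- cross_rail (a point): Middle of an 8 mm steel rod that crosses over the slope, 182 mm up the slope from the foot and 70 mm square off the face, on posts 64 mm left and right. The cover passes under it with its handle, fingers on the handle do not: the cover must be let go at the foot and pushed from behind.
- stop: Fixed top stop at the slope's high end, same origin and axes as the board: an end board (311 to 325 mm from the origin) and before it a black rubber buffer plate on a rod, 56 mm wide, 8 to 34 mm off the sloping face, mid-slope. How far the rod is screwed out differs each time and is not measured: feel for it.
- buffer_set_in (a point): Where the middle of the buffer's face would be if screwed right in: 280 mm up the slope from the foot, 21 mm off the face. It really stands 0 to 36 mm lower down the slope than this point. Sprung along the slope: 1.5 N per mm, 16 mm travel, then solid. Let off suddenly, it kicks the cover back down; let off slowly, friction holds the cover on it.
- butter_plate: Bystander, to be left alone: flat white porcelain butter plate, 90 x 135 mm, with two low edges 17 mm high. Origin: on its underside.
- kettle_lid: Bystander, to be left alone: round red enamel kettle lid with a knob, 136 mm across, 48 mm high. Origin: on its underside.
- bowl: Bystander, to be left alone: round white porcelain bowl, 120 mm across, 55 mm high. Origin: on its underside.
- whisk: Bystander, to be left alone: steel wire whisk lying down, 250 mm long, about 45 mm high. Origin: on its underside.
- scraper: Bystander, to be left alone: green plastic scraper lying down, 215 mm long. Origin: on its underside.
- mug: Bystander, to be left alone: mug 80 mm across, 85 mm high. Origin: on its underside.
- jar: Bystander, to be left alone: glass jar with a steel cap, 70 mm across, 95 mm high. Origin: on its underside.
There are look-alikes about, which are no part of the job. Leave any purple look-alike of the stop alone.

How it is judged:
By the outcome, as a careful person would: the job done as asked, in the order asked, and still so for the second after the job is handed in, with the robot touching nothing.
It also fails if it takes over 72 s, if anything falls off the work surface, if the arm or the gripper's body presses on something with over 40 N, if the wrist force passes 120 N, or if a joint passes its speed limit or range.

## Working session

There is one attempt and no reset: what is moved stays moved. The work goes in short steps, Python scripts to look and compute and a tool call to move; the robot and the scene stay as the last step left them, time stands still between calls to the robot, and variables do not carry over. Pictures are saved under pics/ and viewed, and the job is handed in when it is done.

Besides the shell and the picture viewer there is one more tool, called after "Emit:" as name([rows], argument=value, ...), one row to a line, values as JSON. servo_tool: Moves the arm, as the interface text tells. Its arguments: {"type":"object","properties":{"series":{"type":"array","items":{"type":"object","properties":{"travel":{"type":"array","items":{"type":"number"}},"angular":{"type":"array","items":{"type":"number"}}}}},"claw":{"type":"number"},"squeeze":{"type":"number"}},"required":["series"]}

```bash
ls; mkdir -p pics; python3 - <<'E'
from bench import ctrl
import cv2
s=ctrl.get_state();print(s)
for n in ("scene","top"):
    im=ctrl.get_image(n);cv2.imwrite(f"pics/{n}0.png",im[:,:,::-1]);print(n,ctrl.calibration(n))
E
```

```text
pics
{'time': 0.0, 'joint_positions': array([ 1.32909513,  0.32183825, -0.07006391,  1.45168769,  0.02259607,
        1.37079405, -0.05689413]), 'qd': array([-3.07025753e-04,  5.42017774e-05,  8.82963534e-04,  2.20523184e-03,
       -5.43866713e-04,  1.90070252e-04, -5.88146327e-04]), 'joint_torque': array([ 9.50255926e-04, -4.91294074e+01, -4.03361712e-01, -3.12526882e+01,
       -6.37930096e-02,  4.37905372e-02,  1.61596613e-04]), 'position': array([ 0.16426835, -0.62834383,  0.23244506]), 'tool_rot': array([-3.11403469e+00, -4.00498618e-01,  5.46164596e-04]), 'ft_force': array([-0.31947487,  0.45383855, -0.03118004]), 'torque': array([-0.02884327,  0.01583251,  0.04385379]), 'grip_width': 0.996107573943666}
scene {'fx': 474.72777578221155, 'fy': 474.72777578221155, 'cx': 257.00810233064414, 'cy': 190.3641891523345, 'rvec': array([ 1.60286675,  1.70319057, -0.84871149]), 'tvec': array([ 0.02665997, -0.2717345 ,  1.84758084])}
top {'fx': 402.84820066426124, 'fy': 402.84820066426124, 'cx': 250.96657490813504, 'cy': 186.86193965072812, 'rvec': array([ 2.15990822, -2.11103822,  0.1564516 ]), 'tvec': array([-2.38562226e-04,  5.53958542e-01,  1.27643944e+00])}
```

View pics/scene0.png

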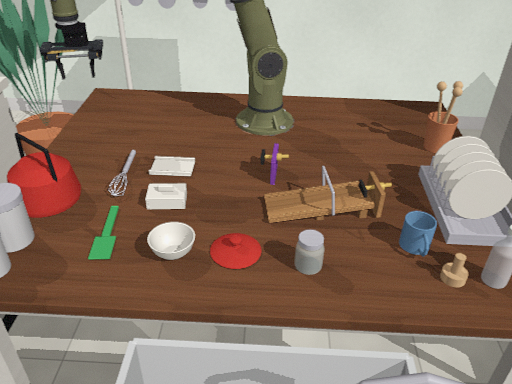

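View pics/top0.png

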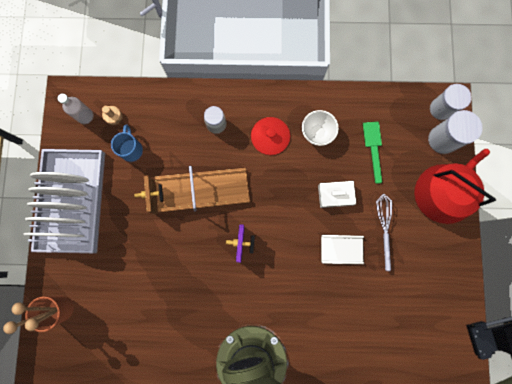

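The top view shows the cover at about (337,193). The board runs from its foot at (248,187) to its stop at (148,193), and the purple decoy is at (240,243). I'll enlarge both areas to measure them.

```bash
python3 - <<'E'
import cv2
im=cv2.imread("pics/top0.png")
a=cv2.resize(im[155:225,130:260],None,fx=6,fy=6,interpolation=cv2.INTER_CUBIC);cv2.imwrite("pics/c1.png",a)
a=cv2.resize(im[170:220,305:370],None,fx=10,fy=10,interpolation=cv2.INTER_CUBIC);cv2.imwrite("pics/c2.png",a)
im=cv2.imread("pics/scene0.png")
a=cv2.resize(im[160:225,255:395],None,fx=5.5,fy=5.5,interpolation=cv2.INTER_CUBIC);cv2.imwrite("pics/c3.png",a)
E
```

```text
(no output)
```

View pics/c1.png

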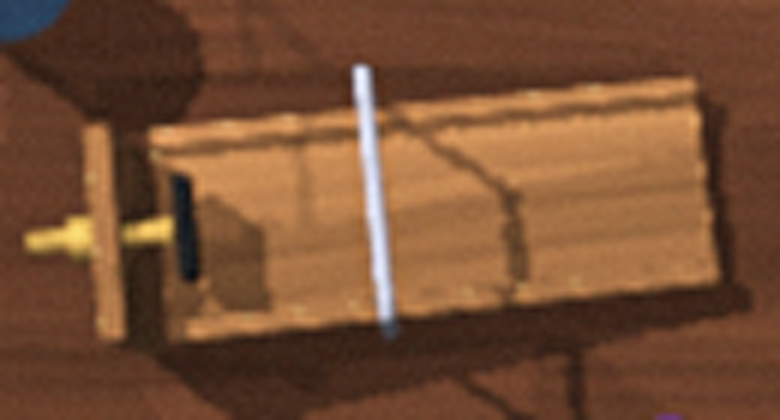

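View pics/c2.png

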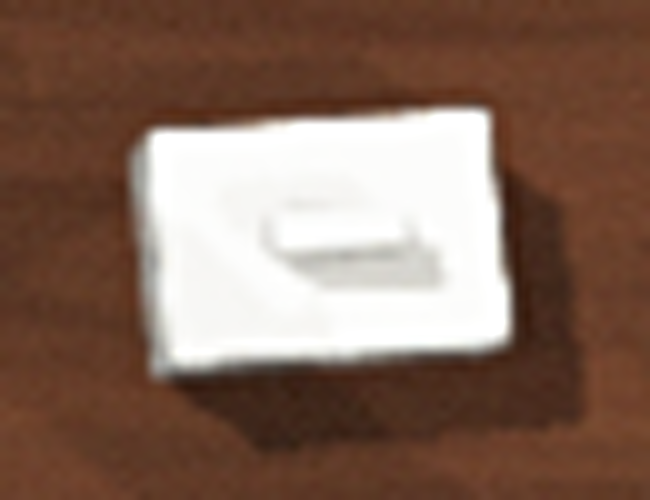

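View pics/c3.png

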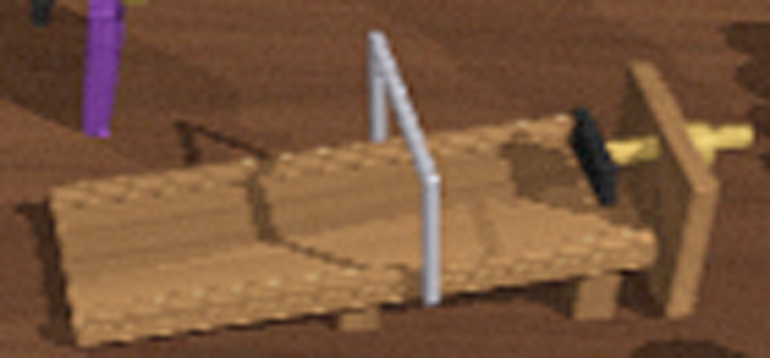

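```bash
cat > h.py <<'E'
import numpy as np, cv2
from bench import ctrl
from scipy.optimize import least_squares
from scipy.spatial.transform import Rotation as R
def proj(n,P,c=None):
    c=c or ctrl.calibration(n)
    K=np.array([[c['fx'],0,c['cx']],[0,c['fy'],c['cy']],[0,0,1]])
    return cv2.projectPoints(np.array(P,float).reshape(-1,1,3),c['rvec'],c['tvec'],K,None)[0].reshape(-1,2)
def place(p,P):
    c,s=np.cos(p[2]),np.sin(p[2]);P=np.array(P,float)
    return np.c_[p[0]+c*P[:,0]-s*P[:,1],p[1]+s*P[:,0]+c*P[:,1],P[:,2]]
a7=np.deg2rad(7)
def slope(s,y,n): return [s*np.cos(a7)-n*np.sin(a7),y,.014+s*np.sin(a7)+n*np.cos(a7)]
def unc(p,sc,off): return (np.array(p,float)+.5)/sc-.5+np.array(off)
def fit(obs,p0,names):
    f=lambda p:np.concatenate([(proj(n,place(p,P))-uv).ravel() for n,P,uv in obs])
    r=least_squares(f,p0,loss='soft_l1');print(names,np.round(r.x,4),np.round(f(r.x).reshape(-1,2),1).tolist());return r.x
E
python3 - <<'E'
from h import *
# ramp +x ~ world +y : left(+y ramp) = -x world
T=[slope(0,-.058,.008),slope(0,.058,.008),slope(.3,-.058,.008),slope(.3,.058,.008),slope(.182,-.064,.07),slope(.182,.064,.07)]
ut=unc([(695,78),(720,283),(150,130),(175,342),(362,66),(389,334)],6,(130,155))
us=unc([(75,322),(52,186),(655,235),(570,115),(430,178),(377,35)],5.5,(255,160))
r1=fit([('top',T,ut)],[.6,0,1.6],'ramp top'); 
r2=fit([('scene',T,us)],[.6,0,1.6],'ramp scene')
r=fit([('top',T,ut),('scene',T,us)],[.6,0,1.6],'ramp both')
C=[(.055,.038,.04),(.055,-.038,.04),(-.055,-.038,.04),(-.055,.038,.04)]
uc=unc([(165,368),(150,130),(490,108),(512,347)],10,(305,170))
c=fit([('top',C,uc)],[.6,-.25,1.6],'cover top')
c=fit([('top',C+[(.055,.038,0),(.055,-.038,0)],np.r_[uc,unc([(155,378),(135,150)],10,(305,170))])],[.6,-.25,1.6],'cover top')
# buffer top edge points in top image
for s in np.arange(.24,.285,.01):
    print(s,np.round((proj('top',place(r,[slope(s,-.028,.034),slope(s,.028,.034)]))-[130,155]+.5)*6-.5,0).tolist())
np.save('ramp.npy',r);np.save('cover.npy',c)
E
```

```text
ramp top [0.5649 0.0247 1.7178] [[0.2, -0.0], [0.3, -0.1], [0.1, 0.2], [-1.0, 0.1], [0.3, 1.4], [-0.1, -3.1]]
ramp scene [0.5676 0.0272 1.7278] [[0.1, -0.2], [-0.7, 0.0], [0.0, 0.1], [3.7, -1.4], [0.0, 0.2], [-0.6, 0.6]]
ramp both [0.5661 0.026  1.7218] [[-0.3, -0.4], [-0.1, -0.5], [-0.4, 0.2], [-1.3, 0.1], [-0.1, 1.3], [-0.4, -3.2], [-0.5, -0.6], [-0.9, -0.3], [-0.4, 0.1], [3.5, -1.3], [-0.5, 0.1], [-0.9, 0.5]]
cover top [ 0.5392 -0.2709  1.6495] [[0.6, -0.5], [0.2, 0.3], [-0.4, 0.6], [-0.4, -0.3]]
cover top [ 0.5393 -0.2713  1.6508] [[0.7, -0.5], [0.3, 0.3], [-0.3, 0.6], [-0.2, -0.3], [-0.2, -0.2], [-0.1, 0.3]]
0.24 [[261.0, 165.0], [272.0, 268.0]]
0.25 [[242.0, 167.0], [252.0, 270.0]]
0.26 [[223.0, 169.0], [233.0, 272.0]]
0.27 [[204.0, 171.0], [214.0, 274.0]]
0.28 [[185.0, 173.0], [195.0, 277.0]]
```

```bash
cat >> h.py <<'E'
def pose(): 
    s=ctrl.get_state(); return np.array(s['position']),R.from_rotvec(s['tool_rot']),s
def target(yaw,tilt):  # tool x along yaw, z down, tip tilted toward x by tilt
    return R.from_matrix(np.c_[[np.cos(yaw),np.sin(yaw),0],[np.sin(yaw),-np.cos(yaw),0],[0,0,-1.]])*R.from_rotvec([0,tilt,0])
def plan(p,yaw,tilt):
    P,Q,s=pose();T=target(yaw,tilt);w=(Q.inv()*T).as_rotvec()
    if (T.as_matrix()[:,2]@[np.cos(yaw),np.sin(yaw),0])*tilt<0: print('SIGN')
    print('t',round(s['time'],2),'pos',np.round(P,4),'F',np.round(s['ft_force'],1),'grip',round(s['grip_width'],3))
    print('rot',np.round(w,3),'rows',np.abs(np.linalg.norm(w)/.148).round(1),'then travel',np.round(T.inv().apply(np.array(p)-P),4),'| travel now',np.round(Q.inv().apply(np.array(p)-P),4))
E
python3 - <<'E'
from h import *
r=np.load('ramp.npy');c=np.load('cover.npy')
plan([c[0],c[1],.2],c[2],0)
plan([c[0],c[1],.2],c[2],.122)
def px(u,v,z):
    f=lambda q:(proj('top',[[q[0],q[1],z]])-[u,v]).ravel()
    return least_squares(f,[.6,0]).x.round(3)
print('decoy',px(240,243,.05),'jar',px(214,115,.09),'lid',px(270,135,.03),'bowl',px(320,127,.05))
E
```

```text
t 0.1 pos [ 0.1643 -0.6284  0.2326] F [-0.   0.5  0.2] grip 1.001
rot [-1.000e-03 -1.000e-03 -1.395e+00] rows 9.4 then travel [0.326  0.4023 0.0326] | travel now [ 0.4531 -0.2506  0.033 ]
t 0.1 pos [ 0.1643 -0.6284  0.2326] F [-0.   0.5  0.2] grip 1.001
rot [ 0.084  0.1   -1.393] rows 9.5 then travel [0.3196 0.4023 0.072 ] | travel now [ 0.4531 -0.2506  0.033 ]
decoy [0.371 0.043] jar [0.78  0.138] lid [ 0.735 -0.047] bowl [ 0.76  -0.213]
```

Emit:
servo_tool([
  {"travel":[0,0,0],"angular":[0,0,-0.14]},
  {"travel":[0,0,0],"angular":[0,0,-0.14]},
  {"travel":[0,0,0],"angular":[0,0,-0.14]},
  {"travel":[0,0,0],"angular":[0,0,-0.14]},
  {"travel":[0,0,0],"angular":[0,0,-0.14]},
], claw=0.06)

```text
time: 0.6
position: [0.1643, -0.6285, 0.2329]
tool_rot: [-2.784, -1.452, -0.0]
ft_force: [-0.2, 0.4, -0.3]
grip_width: 0.71
```

Emit:
servo_tool([
  {"travel":[0,0,0],"angular":[0,0,-0.14]},
  {"travel":[0,0,0],"angular":[0,0,-0.14]},
  {"travel":[0,0,0],"angular":[0,0,-0.14]},
  {"travel":[0,0,0],"angular":[0,0,-0.14]},
  {"travel":[0,0,0],"angular":[0,0,-0.135]},
])

```text
time: 1.1
position: [0.1643, -0.6286, 0.2329]
tool_rot: [-2.124, -2.314, -0.001]
ft_force: [-0.2, 1.6, -0.4]
grip_width: 0.692
```

Emit:
servo_tool([
  {"travel":[0.026,0.032,0],"angular":[0,0,0]},
  {"travel":[0.026,0.032,0],"angular":[0,0,0]},
  {"travel":[0.026,0.032,0],"angular":[0,0,0]},
  {"travel":[0.026,0.032,0],"angular":[0,0,0]},
  {"travel":[0.026,0.032,0],"angular":[0,0,0]},
])

```text
time: 1.6
position: [0.3144, -0.485, 0.2332]
tool_rot: [-2.131, -2.308, 0.0]
ft_force: [-0.7, -0.4, 0.5]
grip_width: 0.691
```

Emit:
servo_tool([
  {"travel":[0.026,0.032,0],"angular":[0,0,0]},
  {"travel":[0.026,0.032,0],"angular":[0,0,0]},
  {"travel":[0.026,0.032,0],"angular":[0,0,0]},
  {"travel":[0.026,0.032,0],"angular":[0,0,0]},
  {"travel":[0.026,0.032,0],"angular":[0,0,0]},
])

```text
time: 2.1
position: [0.4634, -0.3428, 0.2332]
tool_rot: [-2.131, -2.308, 0.001]
ft_force: [0.2, -0.0, 0.7]
grip_width: 0.686
```

```bash
python3 - <<'E'
from h import *
c=np.load('cover.npy')
plan([c[0],c[1],.2],c[2],0)
im=ctrl.get_image('wrist');cv2.imwrite('pics/w1.png',im[:,:,::-1])
import pickle;pickle.dump(ctrl.calibration('wrist'),open('w1.pkl','wb'))
E
```

```text
t 2.1 pos [ 0.4634 -0.3428  0.2332] F [ 0.2 -0.   0.7] grip 0.686
rot [-0.001 -0.    -0.   ] rows 0.0 then travel [0.0652 0.0814 0.0332] | travel now [0.0652 0.0814 0.0332]
```

View pics/w1.png

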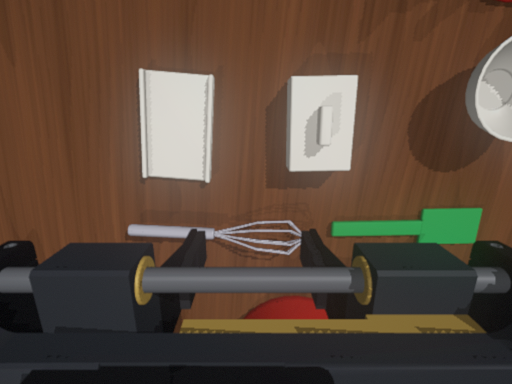

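The wrist view shows the cover upright, with its top corners near (290,77) and (352,169) and its handle near (325,125). I'll refine this.

```bash
python3 - <<'E'
import cv2
im=cv2.imread("pics/w1.png")
a=cv2.resize(im[65:180,275:370],None,fx=5,fy=5,interpolation=cv2.INTER_CUBIC);cv2.imwrite("pics/c4.png",a)
E
```

```text
(no output)
```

View pics/c4.png

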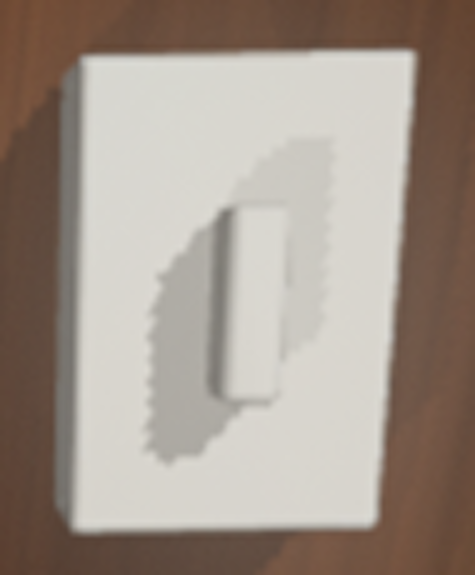

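```bash
python3 - <<'E'
from h import *
import pickle
w=pickle.load(open('w1.pkl','rb'))
C=[(.055,.038,.04),(.055,-.038,.04),(-.055,-.038,.04),(-.055,.038,.04),(.022,.007,.06),(.022,-.007,.06),(-.022,-.007,.06),(-.022,.007,.06)]
uv=unc([(80,57),(416,50),(378,528),(72,530),(232,205),(287,207),(278,402),(228,400)],5,(275,65))
f=lambda p:(proj('wrist',place(p,C),w)-uv).ravel()
x=least_squares(f,[.54,-.27,1.65]).x
print(x.round(4),f(x).reshape(-1,2).round(1).tolist())
c=np.load('cover.npy');np.save('cover2.npy',x)
plan([x[0],x[1],.12],x[2],0);plan([x[0],x[1],.053],x[2],0)
E
```

```text
[ 0.5479 -0.2602  1.6827] [[0.1, -0.1], [-0.3, -0.1], [-0.3, -0.4], [0.1, 0.5], [-0.3, -0.3], [1.4, -0.9], [0.8, 0.4], [-1.4, 1.1]]
t 2.15 pos [ 0.4697 -0.3349  0.2335] F [4.6 4.8 0.6] grip 0.69
rot [ 0.005 -0.004 -0.022] rows 0.2 then travel [0.0655 0.086  0.1135] | travel now [0.0669 0.0841 0.1142]
t 2.15 pos [ 0.4697 -0.3349  0.2335] F [4.6 4.8 0.6] grip 0.69
rot [ 0.005 -0.004 -0.022] rows 0.2 then travel [0.0655 0.086  0.1805] | travel now [0.0666 0.0837 0.1812]
```

The arm was still moving during that picture, so the reading is offset by about 10 mm. I'll move closer, let the arm settle and look again.

Emit:
servo_tool([
  {"travel":[0.013,0.015,0.01],"angular":[0,0,0]},
  {"travel":[0.012,0.015,0.01],"angular":[0,0,0]},
  {"travel":[0,0,0],"angular":[0,0,0]},
  {"travel":[0,0,0],"angular":[0,0,0]},
])

```text
time: 2.55
position: [0.49, -0.3171, 0.2133]
tool_rot: [-2.13, -2.308, 0.001]
ft_force: [-0.8, -0.6, -0.7]
grip_width: 0.686
```

```bash
python3 - <<'E'
from h import *
import pickle
a=ctrl.calibration('wrist')
im=ctrl.get_image('wrist');cv2.imwrite('pics/w2.png',im[:,:,::-1])
pickle.dump(a,open('w2.pkl','wb'));print(ctrl.calibration('wrist')['tvec']-a['tvec'])
plan([.54,-.27,.053],1.65,0)
C=[(.055,.038,.04),(.055,-.038,.04),(-.055,-.038,.04),(-.055,.038,.04),(.022,.007,.06),(.022,-.007,.06),(-.022,-.007,.06),(-.022,.007,.06)]
q=proj('wrist',place([.541,-.269,1.66],C),a);print(q.round(0).tolist())
x0,y0=(q.min(0)-15).astype(int).clip(0);x1,y1=(q.max(0)+15).astype(int);print(x0,y0)
cv2.imwrite('pics/c5.png',cv2.resize(im[y0:y1,x0:x1,::-1],None,fx=4,fy=4,interpolation=cv2.INTER_CUBIC))
E
```

```text
[-0.00033841 -0.00024281 -0.00015635]
t 2.6 pos [ 0.4897 -0.318   0.2137] F [0.1 0.1 0.9] grip 0.689
rot [-0.001  0.001 -0.   ] rows 0.0 then travel [0.0439 0.054  0.1607] | travel now [0.044  0.0541 0.1606]
[[267.0, 96.0], [337.0, 95.0], [329.0, 192.0], [266.0, 193.0], [297.0, 127.0], [310.0, 127.0], [308.0, 169.0], [295.0, 169.0]]
251 80
```

View pics/c5.png

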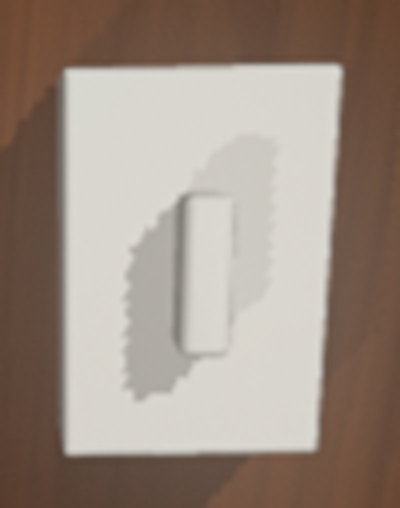

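```bash
python3 - <<'E'
from h import *
import pickle
w=pickle.load(open('w2.pkl','rb'))
C=[(.055,.038,.04),(.055,-.038,.04),(-.055,-.038,.04),(-.055,.038,.04),(.022,.007,.06),(.022,-.007,.06),(-.022,-.007,.06),(-.022,.007,.06)]
uv=unc([(64,70),(342,66),(316,452),(65,454),(186,195),(234,195),(229,354),(184,353)],4,(251,80))
f=lambda p:(proj('wrist',place(p,C),w)-uv).ravel()
x=least_squares(f,[.54,-.27,1.65]).x
print(x.round(4),f(x).reshape(-1,2).round(1).tolist())
np.save('cover2.npy',x)
plan([x[0],x[1],.1],x[2],0);plan([x[0],x[1],.053],x[2],0)
E
```

```text
[ 0.5413 -0.2696  1.6688] [[-0.2, -0.7], [0.2, -0.8], [0.2, -0.1], [-0.2, 0.3], [-0.4, -0.2], [0.9, -0.5], [0.4, 0.9], [-1.0, 1.4]]
t 2.6 pos [ 0.4897 -0.318   0.2137] F [0.1 0.1 0.9] grip 0.689
rot [-0.001  0.001 -0.019] rows 0.1 then travel [0.0432 0.0561 0.1137] | travel now [0.0443 0.0554 0.1136]
t 2.6 pos [ 0.4897 -0.318   0.2137] F [0.1 0.1 0.9] grip 0.689
rot [-0.001  0.001 -0.019] rows 0.1 then travel [0.0432 0.0561 0.1607] | travel now [0.0443 0.0554 0.1606]
```

Emit:
servo_tool([
  {"travel":[0.022,0.028,0.05],"angular":[0,0,-0.019]},
  {"travel":[0.022,0.028,0.05],"angular":[0,0,0]},
  {"travel":[0,0,0.02],"angular":[0,0,0]},
  {"travel":[0,0,0.02],"angular":[0,0,0]},
  {"travel":[0,0,0],"angular":[0,0,0]},
])

```text
time: 3.1
position: [0.53, -0.2779, 0.0895]
tool_rot: [-2.108, -2.323, 0.003]
ft_force: [-0.7, -0.1, 0.0]
grip_width: 0.689
```

```bash
python3 - <<'E'
from h import *
x=np.load('cover2.npy')
plan([x[0],x[1],.053],x[2],0)
E
```

```text
t 3.1 pos [ 0.53   -0.2779  0.0895] F [-0.7 -0.1  0. ] grip 0.689
rot [-0.005 -0.002 -0.001] rows 0.0 then travel [0.0072 0.012  0.0365] | travel now [0.0071 0.0122 0.0364]
```

Emit:
servo_tool([
  {"travel":[0.007,0.012,0],"angular":[0,0,0]},
  {"travel":[0,0,0.012],"angular":[0,0,0]},
  {"travel":[0,0,0.012],"angular":[0,0,0]},
  {"travel":[0,0,0.012],"angular":[0,0,0]},
  {"travel":[0,0,0],"angular":[0,0,0]},
])

```text
time: 3.6
position: [0.5422, -0.2686, 0.0537]
tool_rot: [-2.107, -2.325, 0.002]
ft_force: [0.2, 0.1, 0.7]
grip_width: 0.693
```

```bash
python3 - <<'E'
from h import *
x=np.load('cover2.npy')
plan([x[0],x[1],.053],x[2],0)
E
```

```text
t 3.6 pos [ 0.5422 -0.2686  0.0537] F [0.2 0.1 0.7] grip 0.693
rot [-0.004 -0.002  0.001] rows 0.0 then travel [-0.0009 -0.001   0.0007] | travel now [-0.0009 -0.001   0.0007]
```

Well aligned. Closing the gripper.

Emit:
servo_tool([
  {"travel":[0,0,0]},
  {"travel":[0,0,0]},
  {"travel":[0,0,0]},
  {"travel":[0,0,0]},
  {"travel":[0,0,0]},
], claw=0.0, squeeze=30)

```text
$.series[0]: bad value
```

Emit:
servo_tool([
  {"travel":[0,0,0]},
  {"travel":[0,0,-0.01]},
  {"travel":[0,0,-0.02]},
  {"travel":[0,0,-0.03]},
  {"travel":[0,0,-0.03]},
])

```text
$.series[0]: bad value
```

```bash
python3 - <<'E'
from h import *
r=np.load('ramp.npy');x=np.load('cover2.npy')
g=place(r,[slope(.068,0,.0)])[0]; print('cover base target',g)
h=place(r,[slope(.068,0,.053+.004)])[0]
plan(h,r[2],a7)
plan(h+[0,0,.06],r[2],a7)
E
```

```text
cover base target [0.55591664 0.09273803 0.02228712]
t 3.6 pos [ 0.5422 -0.2686  0.0537] F [0.2 0.1 0.7] grip 0.693
rot [-0.     0.12  -0.052] rows 0.9 then travel [0.3487 0.0679 0.0174] | travel now [ 0.3513  0.0496 -0.0247]
t 3.6 pos [ 0.5422 -0.2686  0.0537] F [0.2 0.1 0.7] grip 0.693
rot [-0.     0.12  -0.052] rows 0.9 then travel [ 0.356   0.0679 -0.0421] | travel now [ 0.3514  0.0493 -0.0847]
```

Emit:
servo_tool([
  {"travel":[0,0,0],"angular":[0,0,0]},
  {"travel":[0,0,0],"angular":[0,0,0]},
  {"travel":[0,0,0],"angular":[0,0,0]},
  {"travel":[0,0,0],"angular":[0,0,0]},
  {"travel":[0,0,0],"angular":[0,0,0]},
], claw=0.0, squeeze=30)

```text
time: 4.1
position: [0.5442, -0.269, 0.0564]
tool_rot: [2.108, 2.328, -0.0]
ft_force: [0.3, 0.5, -0.0]
grip_width: 0.319
```

Emit:
servo_tool([
  {"travel":[0,0,0],"angular":[0,0,0]},
  {"travel":[0,0,-0.01],"angular":[0,0,0]},
  {"travel":[0,0,-0.02],"angular":[0,0,0]},
  {"travel":[0,0,-0.03],"angular":[0,0,0]},
  {"travel":[0,0,-0.03],"angular":[0,0,0]},
])

```text
time: 4.6
position: [0.5434, -0.2684, 0.1466]
tool_rot: [-2.107, -2.328, 0.0]
ft_force: [0.1, 0.3, -2.1]
grip_width: 0.156
```

Emit:
servo_tool([
  {"travel":[0,0,0],"angular":[0,0,0]},
  {"travel":[0,0,0],"angular":[0,0,0]},
])

```text
time: 4.8
position: [0.5441, -0.2688, 0.1463]
tool_rot: [2.108, 2.328, -0.0]
ft_force: [0.1, -0.2, -4.1]
grip_width: 0.154
```

```bash
python3 - <<'E'
from h import *
print(ctrl.get_state()['ft_force'],ctrl.get_state()['torque'])
im=ctrl.get_image('scene');cv2.imwrite('pics/s2.png',cv2.resize(im[100:250,60:300,::-1],None,fx=3,fy=3,interpolation=cv2.INTER_CUBIC))
plan([.54,-.27,.15],1.67,0)
E
```

```text
[ 0.0552973  -0.19942998 -4.10739456] [ 0.04683679 -0.07983532 -0.0396034 ]
t 4.85 pos [ 0.5432 -0.2686  0.145 ] F [-0.4  0.3 -4.8] grip 0.156
rot [-0.002 -0.001 -0.   ] rows 0.0 then travel [-0.0011 -0.0033 -0.005 ] | travel now [-0.0011 -0.0033 -0.005 ]
```

View pics/s2.png

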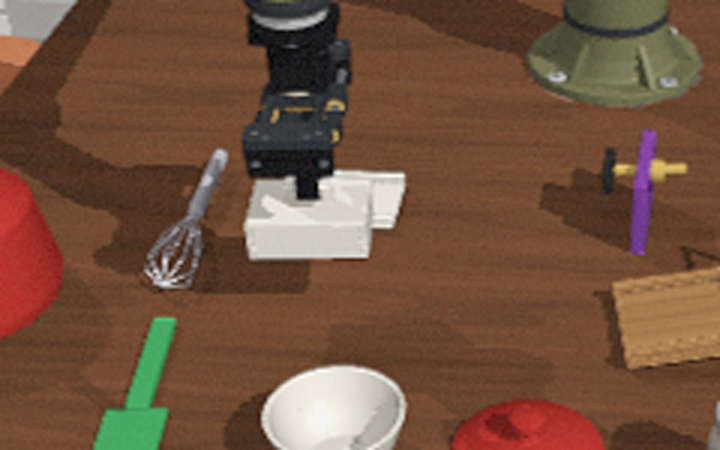

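The cover is held; it weighs about 4.1 N. I'll check how high the fingers sit on the handle.

```bash
python3 - <<'E'
from h import *
C=np.array([(-.055,-.038,0),(.055,-.038,0),(-.055,-.038,.04),(.055,-.038,.04)])
uv=unc([(248,258),(370,260),(246,222),(372,224)],3,(60,100))
f=lambda p:(proj('scene',place(p,C)+[0,0,p[3]])-uv).ravel()
x=least_squares(f,[.54,-.27,1.67,.09]).x;print(x.round(4),f(x).round(1))
g=lambda p:(proj('scene',place([.5433,p[1],1.67],C)+[0,0,p[0]])-uv).ravel()
x=least_squares(g,[.09,-.27]).x;print(x.round(4),g(x).round(1))
im=ctrl.get_image('wrist');cv2.imwrite('pics/w3.png',im[:,:,::-1])
im=ctrl.get_image('top');cv2.imwrite('pics/t3.png',cv2.resize(im[140:230,280:380,::-1],None,fx=6,fy=6,interpolation=cv2.INTER_CUBIC))
E
```

```text
[ 0.5853 -0.2538  1.6251  0.1131] [ 0.6  0.2  0.8  0.1 -0.5 -0.1 -0.9 -0.2]
[ 0.0836 -0.2672] [ 1.3  0.4  0.1 -0.7  0.2  0.6 -1.6 -0.5]
```

View pics/w3.png

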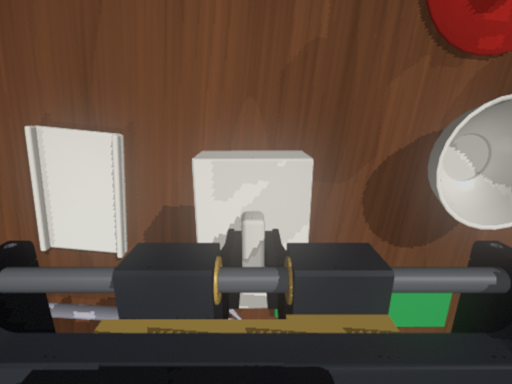

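Emit:
servo_tool([
  {"travel":[0,0,0],"angular":[0,0.06,-0.026]},
  {"travel":[0,0,0],"angular":[0,0.06,-0.026]},
  {"travel":[0.02,0.004,-0.002],"angular":[0,0,0]},
  {"travel":[0.04,0.008,-0.003],"angular":[0,0,0]},
  {"travel":[0.04,0.008,0.002],"angular":[0,0,0]},
])

```text
time: 5.45
position: [0.5484, -0.1676, 0.1601]
tool_rot: [-1.99, -2.31, -0.123]
ft_force: [0.3, 1.6, -3.0]
grip_width: 0.153
```

Emit:
servo_tool([
  {"travel":[0.04,0.008,0.004],"angular":[0,0,0]},
  {"travel":[0.03,0.006,0.003],"angular":[0,0,0]},
  {"travel":[0.02,0.004,0.002],"angular":[0,0,0]},
  {"travel":[0,0,0],"angular":[0,0,0]},
  {"travel":[0,0,0],"angular":[0,0,0]},
])

```text
time: 5.95
position: [0.5524, -0.0758, 0.162]
tool_rot: [-1.986, -2.314, -0.121]
ft_force: [-0.0, -1.0, -3.4]
grip_width: 0.156
```

```bash
python3 - <<'E'
from h import *
import pickle
r=np.load('ramp.npy')
a=ctrl.calibration('wrist')
im=ctrl.get_image('wrist');cv2.imwrite('pics/w4.png',im[:,:,::-1])
pickle.dump(a,open('w4.pkl','wb'));print(ctrl.calibration('wrist')['tvec']-a['tvec'])
plan(place(r,[slope(.068,0,.085)])[0],r[2],a7)
T=[slope(0,-.058,.008),slope(0,.058,.008),slope(.3,-.058,.008),slope(.3,.058,.008),slope(.182,-.064,.07),slope(.182,.064,.07)]
print(proj('wrist',place(r,T),a).round(0).tolist())
E
```

```text
[-2.15971231e-04 -1.66003284e-04 -4.91035903e-05]
t 6.0 pos [ 0.5525 -0.0769  0.1621] F [-0.1 -0.8 -4. ] grip 0.157
rot [ 0.002  0.003 -0.001] rows 0.0 then travel [0.149  0.0289 0.0741] | travel now [0.1492 0.0287 0.0737]
[[335.0, 113.0], [223.0, 113.0], [373.0, -323.0], [211.0, -324.0], [399.0, -188.0], [195.0, -189.0]]
```

View pics/w4.png

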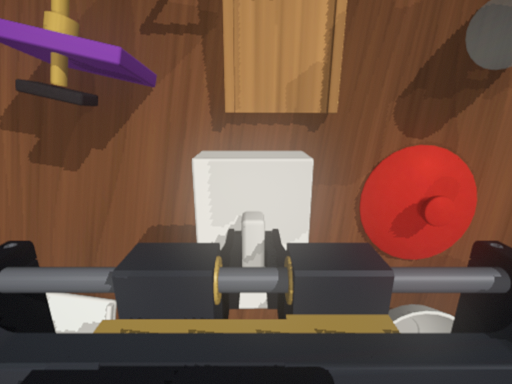

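The wrist view shows the board foot corners at (224,111) and (338,111), within about 2 px of prediction, so the ramp pose holds.

Emit:
servo_tool([
  {"travel":[0.04,0.008,0.01],"angular":[0,0,0]},
  {"travel":[0.04,0.008,0.01],"angular":[0,0,0]},
  {"travel":[0.04,0.008,0.02],"angular":[0,0,0]},
  {"travel":[0.025,0.006,0.02],"angular":[0,0,0]},
  {"travel":[0,0,0],"angular":[0,0,0]},
])

```text
time: 6.5
position: [0.5578, 0.0823, 0.1185]
tool_rot: [-1.978, -2.315, -0.121]
ft_force: [-1.5, 0.5, -3.6]
grip_width: 0.16
```

Emit:
servo_tool([
  {"travel":[0,0,0],"angular":[0,0,0]},
])

```text
time: 6.6
position: [0.5598, 0.077, 0.1199]
tool_rot: [-1.988, -2.312, -0.12]
ft_force: [0.2, -0.4, -3.1]
grip_width: 0.157
```

```bash
python3 - <<'E'
from h import *
r=np.load('ramp.npy')
im=ctrl.get_image('scene');cv2.imwrite('pics/s5.png',cv2.resize(im[110:230,230:400,::-1],None,fx=4,fy=4,interpolation=cv2.INTER_CUBIC))
plan(place(r,[slope(.068,0,.064)])[0]+[.001,0,0],r[2],a7)
E
```

```text
t 6.65 pos [0.5604 0.0758 0.1204] F [ 1.1  0.5 -3. ] grip 0.157
rot [ 0.003  0.003 -0.002] rows 0.0 then travel [ 0.0051 -0.0009  0.0354] | travel now [ 0.0053 -0.001   0.0354]
```

View pics/s5.png

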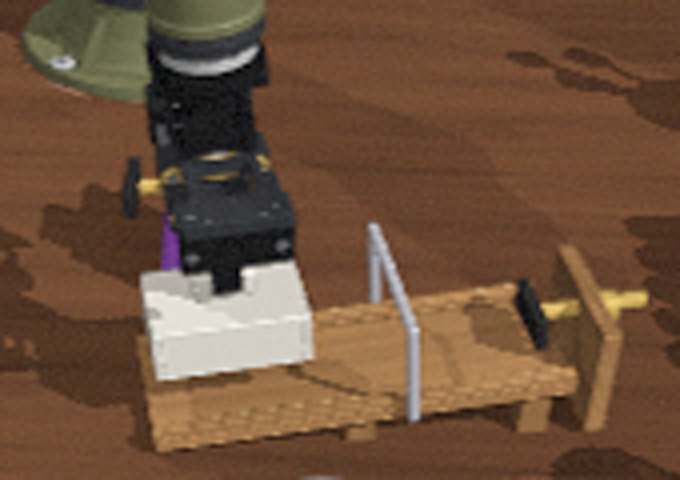

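Emit:
servo_tool([
  {"travel":[0.005,0,0.01],"angular":[0,0,0]},
  {"travel":[0,0,0.01],"angular":[0,0,0]},
  {"travel":[0,0,0.007],"angular":[0,0,0]},
  {"travel":[0,0,0],"angular":[0,0,0]},
  {"travel":[0,0,0],"angular":[0,0,0]},
])

```text
time: 7.15
position: [0.5589, 0.0859, 0.0943]
tool_rot: [-1.988, -2.313, -0.122]
ft_force: [-0.4, -0.1, -3.2]
grip_width: 0.155
```

Emit:
servo_tool([
  {"travel":[0,0,0.002],"angular":[0,0,0]},
  {"travel":[0,0,0],"angular":[0,0,0]},
])

```text
time: 7.35
position: [0.5591, 0.0863, 0.0927]
tool_rot: [-1.988, -2.314, -0.123]
ft_force: [-1.0, 0.4, -3.3]
grip_width: 0.159
```

Emit:
servo_tool([
  {"travel":[0,0,0.002],"angular":[0,0,0]},
  {"travel":[0,0,0],"angular":[0,0,0]},
])

```text
time: 7.55
position: [0.5588, 0.0865, 0.0905]
tool_rot: [-1.988, -2.313, -0.123]
ft_force: [-0.3, 0.5, -3.0]
grip_width: 0.156
```

Emit:
servo_tool([
  {"travel":[0,0,0.002],"angular":[0,0,0]},
  {"travel":[0,0,0],"angular":[0,0,0]},
])

```text
time: 7.75
position: [0.5587, 0.0868, 0.0884]
tool_rot: [-1.988, -2.313, -0.122]
ft_force: [0.6, 0.2, -2.9]
grip_width: 0.156
```

Emit:
servo_tool([
  {"travel":[0,0,0.002],"angular":[0,0,0]},
  {"travel":[0,0,0],"angular":[0,0,0]},
])

```text
time: 7.95
position: [0.5587, 0.087, 0.0864]
tool_rot: [-1.988, -2.313, -0.122]
ft_force: [-0.5, -0.1, -3.1]
grip_width: 0.161
```

Emit:
servo_tool([
  {"travel":[0,0,0.002],"angular":[0,0,0]},
  {"travel":[0,0,0],"angular":[0,0,0]},
])

```text
time: 8.15
position: [0.5587, 0.0873, 0.0844]
tool_rot: [-1.988, -2.313, -0.122]
ft_force: [0.4, 0.9, -3.6]
grip_width: 0.161
```

Emit:
servo_tool([
  {"travel":[0,0,0.002],"angular":[0,0,0]},
  {"travel":[0,0,0],"angular":[0,0,0]},
])

```text
time: 8.35
position: [0.5589, 0.0873, 0.0833]
tool_rot: [-1.988, -2.314, -0.122]
ft_force: [-2.4, -1.4, 2.4]
grip_width: 0.159
```

Emit:
servo_tool([
  {"travel":[0,0,0.002],"angular":[0,0,0]},
  {"travel":[0,0,0],"angular":[0,0,0]},
])

```text
time: 8.55
position: [0.5585, 0.0873, 0.0829]
tool_rot: [-1.988, -2.314, -0.12]
ft_force: [-8.6, -4.7, 15.8]
grip_width: 0.156
```

Emit:
servo_tool([
  {"travel":[0,0,0.001],"angular":[0,0,0]},
  {"travel":[0,0,0],"angular":[0,0,0]},
])

```text
time: 8.75
position: [0.5585, 0.0873, 0.0829]
tool_rot: [-1.988, -2.314, -0.119]
ft_force: [-10.9, -4.6, 23.0]
grip_width: 0.156
```

Emit:
servo_tool([
  {"travel":[0,0,-0.003],"angular":[0,0,0]},
  {"travel":[0,0,0],"angular":[0,0,0]},
])

```text
time: 8.95
position: [0.5594, 0.0875, 0.083]
tool_rot: [-1.989, -2.314, -0.125]
ft_force: [0.8, -1.4, -3.1]
grip_width: 0.161
```

Emit:
servo_tool([
  {"travel":[0,0,0],"angular":[0,0,0]},
  {"travel":[0,0,0],"angular":[0,0,0]},
  {"travel":[0,0,0],"angular":[0,0,0]},
  {"travel":[0,0,0],"angular":[0,0,0]},
  {"travel":[0,0,0],"angular":[0,0,0]},
], claw=0.035)

```text
time: 9.45
position: [0.5588, 0.0876, 0.0826]
tool_rot: [-1.988, -2.313, -0.123]
ft_force: [0.5, -1.2, 0.2]
grip_width: 0.393
```

```bash
python3 - <<'E'
from h import *
r=np.load('ramp.npy')
im=ctrl.get_image('scene');cv2.imwrite('pics/s6.png',cv2.resize(im[110:230,230:400,::-1],None,fx=4,fy=4,interpolation=cv2.INTER_CUBIC))
im=ctrl.get_image('top');cv2.imwrite('pics/t6.png',cv2.resize(im[155:225,130:260,::-1],None,fx=6,fy=6,interpolation=cv2.INTER_CUBIC))
plan(place(r,[slope(.068,0,.064)])[0]+[.001,0,0],r[2],a7)
E
```

```text
t 9.55 pos [0.5588 0.0875 0.0827] F [-0.6  0.5  0.1] grip 0.401
rot [0.003 0.002 0.   ] rows 0.0 then travel [-0.002  -0.0011 -0.0034] | travel now [-0.002  -0.0011 -0.0034]
```

View pics/s6.png

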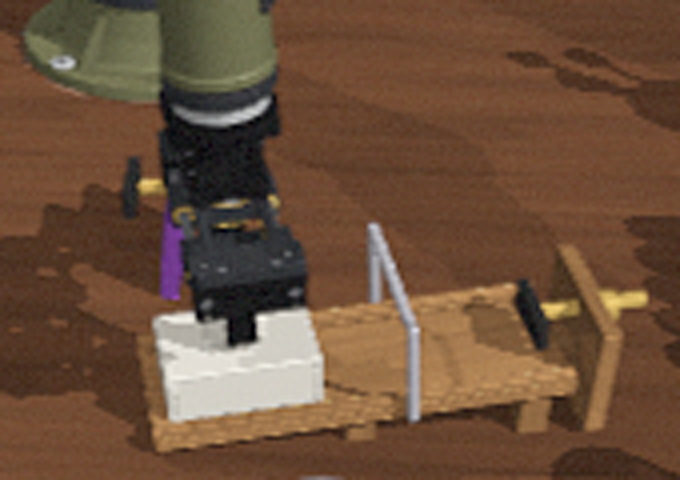

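Emit:
servo_tool([
  {"travel":[0,0,-0.02],"angular":[0,0,0]},
  {"travel":[0,0,-0.025],"angular":[0,0,0]},
  {"travel":[0,0,-0.025],"angular":[0,0,0]},
  {"travel":[-0.02,0,-0.01],"angular":[0,0,0]},
  {"travel":[-0.04,0,0],"angular":[0,0,0]},
])

```text
time: 10.05
position: [0.5704, 0.0226, 0.158]
tool_rot: [-1.982, -2.322, -0.129]
ft_force: [0.6, 0.2, 0.1]
grip_width: 0.404
```

Emit:
servo_tool([
  {"travel":[-0.04,0,0],"angular":[0,0,0]},
  {"travel":[-0.03,0,0],"angular":[0,0,0]},
  {"travel":[0,0,0],"angular":[0,0.1,0]},
  {"travel":[0,0,0],"angular":[0,0.14,0]},
  {"travel":[0,0,0],"angular":[0,0.14,0]},
], claw=0.03)

```text
time: 10.55
position: [0.5803, -0.0496, 0.1479]
tool_rot: [-1.775, -2.069, -0.463]
ft_force: [-0.4, 0.0, -0.6]
grip_width: 0.345
```

Emit:
servo_tool([
  {"travel":[0,0,0],"angular":[0,0.14,0]},
  {"travel":[0,0,0],"angular":[0,0,0]},
  {"travel":[0,0,0],"angular":[0,0,0]},
])

```text
time: 10.85
position: [0.5793, -0.0497, 0.146]
tool_rot: [-1.696, -1.973, -0.564]
ft_force: [0.4, 1.1, 1.1]
grip_width: 0.34
```

```bash
python3 - <<'E'
from h import *
r=np.load('ramp.npy')
plan(place(r,[slope(-.045,0,.023)])[0]+[.001,0,0],r[2],np.deg2rad(37))
print(ctrl.get_state()['joint_positions'].round(2))
im=ctrl.get_image('scene');cv2.imwrite('pics/s7.png',cv2.resize(im[90:230,200:400,::-1],None,fx=4,fy=4,interpolation=cv2.INTER_CUBIC))
im=ctrl.get_image('top');cv2.imwrite('pics/t7.png',cv2.resize(im[155:225,130:260,::-1],None,fx=6,fy=6,interpolation=cv2.INTER_CUBIC))
E
```

```text
t 10.85 pos [ 0.5793 -0.0497  0.146 ] F [0.4 1.1 1.1] grip 0.34
rot [0.002 0.007 0.   ] rows 0.0 then travel [-0.0456 -0.0007  0.1091] | travel now [-0.0449 -0.001   0.1094]
[ 0.9   0.57 -0.72  1.57 -0.23  1.38  0.44]
```

View pics/s7.png

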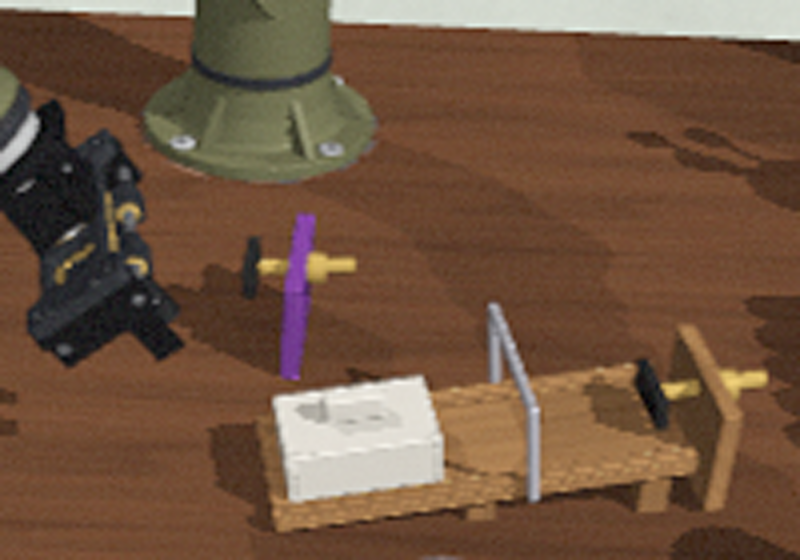

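View pics/t7.png

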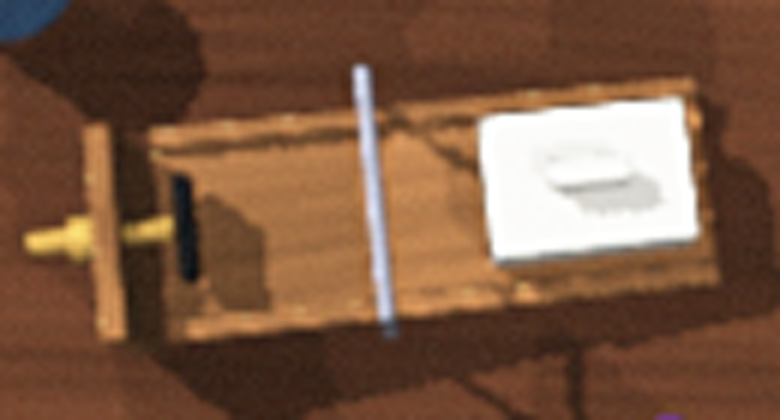

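The cover sits mouth down at the foot, between the rails. I'll measure its exact pose on the slope.

```bash
python3 - <<'E'
from h import *
r=np.load('ramp.npy')
uv=unc([(478,118),(683,98),(698,240),(495,262)],6,(130,155))
# also re-click ramp shift absorbed: fit s,y,dyaw
def P(p):
    c,s=np.cos(p[2]),np.sin(p[2])
    return place(r,[slope(p[0]+c*x-s*y,p[1]+s*x+c*y,.04) for x,y in [(.055,-.038),(-.055,-.038),(-.055,.038),(.055,.038)]])
f=lambda p:(proj('top',P(p))-uv).ravel()
x=least_squares(f,[.07,0,0]).x;print(x.round(4),f(x).round(1))
E
```

```text
[ 0.0675 -0.0004 -0.0053] [ 0.3  0.4 -0.2  0.4  0.  -0.4 -0.1 -0.5]
```

Emit:
servo_tool([
  {"travel":[-0.025,0,0],"angular":[0,0.007,0]},
  {"travel":[-0.02,0,0.03],"angular":[0,0,0]},
  {"travel":[0,0,0.04],"angular":[0,0,0]},
  {"travel":[0,0,0.03],"angular":[0,0,0]},
  {"travel":[0,0,0],"angular":[0,0,0]},
])

```text
time: 11.45
position: [0.5732, -0.0196, 0.0391]
tool_rot: [-1.68, -1.972, -0.565]
ft_force: [-0.7, 0.7, -0.6]
grip_width: 0.344
```

Emit:
servo_tool([
  {"travel":[0,0,0],"angular":[0,0,0]},
  {"travel":[0,0,0],"angular":[0,0,0]},
])

```text
time: 11.65
position: [0.5778, -0.0261, 0.0418]
tool_rot: [-1.692, -1.973, -0.571]
ft_force: [0.5, -0.4, 0.3]
grip_width: 0.344
```

```bash
cat >> h.py <<'E'
def ramploc(Pw,r):
    d=np.array(Pw)-[r[0],r[1],.014];h=d[0]*np.cos(r[2])+d[1]*np.sin(r[2]);l=-d[0]*np.sin(r[2])+d[1]*np.cos(r[2])
    return np.round([h*np.cos(a7)+d[2]*np.sin(a7),l,-h*np.sin(a7)+d[2]*np.cos(a7)],4)
def st(): 
    r=np.load('ramp.npy');P,Q,s=pose();u=place([0,0,r[2]],[[np.cos(a7),0,np.sin(a7)]])[0]
    print('t',round(s['time'],2),'tcp s,y,n',ramploc(P,r),'corner s,n',ramploc(P+Q.apply([.0095,0,.011]),r)[[0,2]],'F along slope',round(float(s['ft_force']@u),1),'F',s['ft_force'].round(1),'tool z.u',Q.as_matrix()[:,2]@u)
E
python3 - <<'E'
from h import *
st();r=np.load('ramp.npy')
plan(place(r,[slope(-.045,0,.023)])[0]+[.001,0,0],r[2],np.deg2rad(37))
E
```

```text
t 11.65 tcp s,y,n [-0.0495 -0.0037  0.0341] corner s,n [-0.0358  0.0293] F along slope -0.4 F [ 0.5 -0.4  0.3] tool z.u 0.49810961497066947
t 11.65 pos [ 0.5778 -0.0261  0.0418] F [ 0.5 -0.4  0.3] grip 0.344
rot [0.005 0.002 0.004] rows 0.0 then travel [-0.0018 -0.0027  0.0118] | travel now [-0.0017 -0.0028  0.0118]
```

Emit:
servo_tool([
  {"travel":[-0.002,-0.003,0.011],"angular":[0.005,0,0.004]},
  {"travel":[0,0,0],"angular":[0,0,0]},
  {"travel":[0.0087,0,0.005],"angular":[0,0,0]},
  {"travel":[0.0087,0,0.005],"angular":[0,0,0]},
  {"travel":[0.0087,0,0.005],"angular":[0,0,0]},
])

```text
time: 12.15
position: [0.5678, 0.0099, 0.034]
tool_rot: [-1.69, -1.965, -0.564]
ft_force: [0.1, -0.3, -0.2]
grip_width: 0.343
```

```bash
python3 - <<'E'
from h import *
st()
E
```

```text
t 12.15 tcp s,y,n [-0.0137  0.0007  0.0219] corner s,n [0.0001 0.0171] F along slope -0.4 F [ 0.1 -0.3 -0.2] tool z.u 0.5013627115865334
```

Gap to the wall is about 12 mm. Next I'll make contact slowly.

Emit:
servo_tool([
  {"travel":[0.0043,0,0.0025],"angular":[0,0,0]},
  {"travel":[0.0043,0,0.0025],"angular":[0,0,0]},
  {"travel":[0.0043,0,0.0025],"angular":[0,0,0]},
  {"travel":[0.0043,0,0.0025],"angular":[0,0,0]},
  {"travel":[0.0043,0,0.0025],"angular":[0,0,0]},
])

```text
time: 12.65
position: [0.5648, 0.0319, 0.0364]
tool_rot: [-1.694, -1.965, -0.563]
ft_force: [0.4, -3.9, -0.1]
grip_width: 0.346
```

```bash
python3 - <<'E'
from h import *
st()
E
```

```text
t 12.65 tcp s,y,n [0.0087 0.0004 0.0216] corner s,n [0.0224 0.0168] F along slope -3.9 F [ 0.4 -3.9 -0.1] tool z.u 0.4996216550762183
```

Emit:
servo_tool([
  {"travel":[0.0043,0,0.0025],"angular":[0,0,0]},
  {"travel":[0.0043,0,0.0025],"angular":[0,0,0]},
  {"travel":[0.0043,0,0.0025],"angular":[0,0,0]},
  {"travel":[0.0043,0,0.0025],"angular":[0,0,0]},
  {"travel":[0.0043,0,0.0025],"angular":[0,0,0]},
])

```text
time: 13.15
position: [0.5605, 0.0577, 0.0396]
tool_rot: [-1.691, -1.965, -0.563]
ft_force: [0.9, -3.1, 0.6]
grip_width: 0.347
```

Emit:
servo_tool([
  {"travel":[0.0043,0,0.0025],"angular":[0,0,0]},
  {"travel":[0.0043,0,0.0025],"angular":[0,0,0]},
  {"travel":[0.0043,0,0.0025],"angular":[0,0,0]},
  {"travel":[0.0043,0,0.0025],"angular":[0,0,0]},
  {"travel":[0.0043,0,0.0025],"angular":[0,0,0]},
])

```text
time: 13.65
position: [0.5568, 0.0821, 0.0426]
tool_rot: [-1.691, -1.965, -0.563]
ft_force: [-0.0, -2.9, 1.2]
grip_width: 0.347
```

```bash
python3 - <<'E'
from h import *
st()
im=ctrl.get_image('scene');cv2.imwrite('pics/s8.png',cv2.resize(im[90:230,200:400,::-1],None,fx=4,fy=4,interpolation=cv2.INTER_CUBIC))
st()
E
```

```text
t 13.65 tcp s,y,n [0.0599 0.0007 0.0215] corner s,n [0.0736 0.0167] F along slope -2.7 F [-0.  -2.9  1.2] tool z.u 0.5009365145761069
t 13.7 tcp s,y,n [0.0613 0.0009 0.0216] corner s,n [0.075  0.0168] F along slope -0.9 F [-0.  -1.   0.7] tool z.u 0.5016967518442869
```

View pics/s8.png

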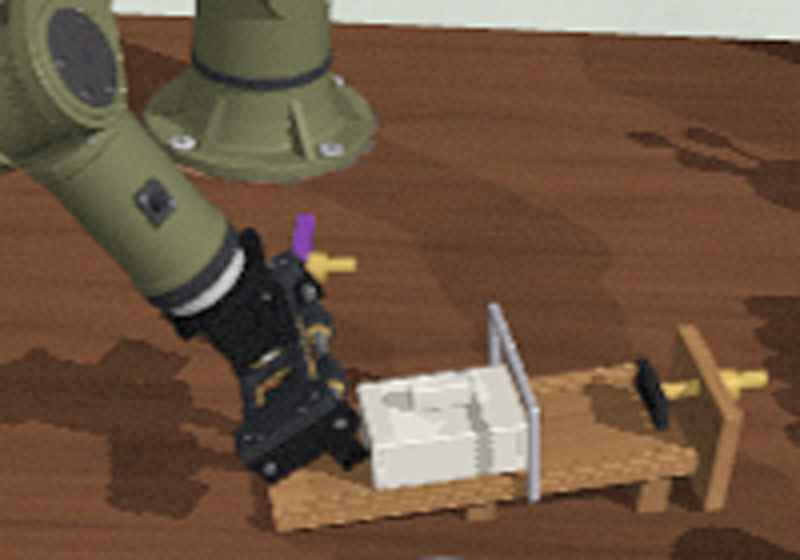

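Emit:
servo_tool([
  {"travel":[0.0043,0,0.0025],"angular":[0,0,0]},
  {"travel":[0.0043,0,0.0025],"angular":[0,0,0]},
  {"travel":[0.0043,0,0.0025],"angular":[0,0,0]},
  {"travel":[0.0043,0,0.0025],"angular":[0,0,0]},
  {"travel":[0.0043,0,0.0025],"angular":[0,0,0]},
])

```text
time: 14.2
position: [0.5531, 0.1066, 0.0456]
tool_rot: [-1.691, -1.965, -0.563]
ft_force: [0.7, -3.6, 0.7]
grip_width: 0.344
```

Emit:
servo_tool([
  {"travel":[0.0043,0,0.0025],"angular":[0,0,0]},
  {"travel":[0.0043,0,0.0025],"angular":[0,0,0]},
  {"travel":[0.0043,0,0.0025],"angular":[0,0,0]},
  {"travel":[0.0043,0,0.0025],"angular":[0,0,0]},
  {"travel":[0,0,0],"angular":[0,0,0]},
])

```text
time: 14.7
position: [0.5498, 0.1271, 0.0482]
tool_rot: [-1.689, -1.965, -0.563]
ft_force: [0.8, -1.6, 0.9]
grip_width: 0.349
```

```bash
python3 - <<'E'
from h import *
st()
im=ctrl.get_image('top');cv2.imwrite('pics/t8.png',cv2.resize(im[155:225,130:260,::-1],None,fx=6,fy=6,interpolation=cv2.INTER_CUBIC))
st()
E
```

```text
t 14.7 tcp s,y,n [0.1058 0.0009 0.0215] corner s,n [0.1195 0.0167] F along slope -1.6 F [ 0.8 -1.6  0.9] tool z.u 0.5017449921406372
t 14.75 tcp s,y,n [0.1056 0.001  0.0214] corner s,n [0.1193 0.0167] F along slope -1.2 F [ 0.5 -1.3  1.1] tool z.u 0.501882356024263
```

View pics/t8.png

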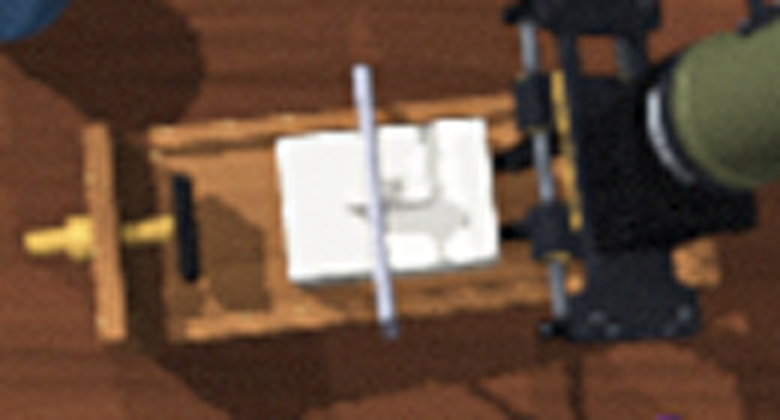

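Emit:
servo_tool([
  {"travel":[0.0035,0,0.002],"angular":[0,0,0]},
  {"travel":[0.0035,0,0.002],"angular":[0,0,0]},
  {"travel":[0.0035,0,0.002],"angular":[0,0,0]},
  {"travel":[0.0035,0,0.002],"angular":[0,0,0]},
  {"travel":[0.0035,0,0.002],"angular":[0,0,0]},
])

```text
time: 15.25
position: [0.547, 0.1459, 0.0504]
tool_rot: [-1.691, -1.965, -0.563]
ft_force: [-0.3, -4.2, 0.9]
grip_width: 0.346
```

Emit:
servo_tool([
  {"travel":[0.0035,0,0.002],"angular":[0,0,0]},
  {"travel":[0.0035,0,0.002],"angular":[0,0,0]},
  {"travel":[0.0035,0,0.002],"angular":[0,0,0]},
  {"travel":[0.0026,0,0.0015],"angular":[0,0,0]},
  {"travel":[0,0,0],"angular":[0,0,0]},
])

```text
time: 15.75
position: [0.5445, 0.1612, 0.0525]
tool_rot: [-1.689, -1.965, -0.563]
ft_force: [-0.0, -1.3, -0.7]
grip_width: 0.346
```

```bash
python3 - <<'E'
from h import *
st()
E
```

```text
t 15.75 tcp s,y,n [0.1406 0.0009 0.0216] corner s,n [0.1543 0.0168] F along slope -1.4 F [-0.  -1.3 -0.7] tool z.u 0.5015275349661948
```

Emit:
servo_tool([
  {"travel":[0.0017,0,0.001],"angular":[0,0,0]},
  {"travel":[0.0017,0,0.001],"angular":[0,0,0]},
  {"travel":[0.0017,0,0.001],"angular":[0,0,0]},
  {"travel":[0.0017,0,0.001],"angular":[0,0,0]},
])

```text
time: 16.15
position: [0.5439, 0.168, 0.0533]
tool_rot: [-1.691, -1.965, -0.563]
ft_force: [0.6, -3.1, -0.4]
grip_width: 0.346
```

Emit:
servo_tool([
  {"travel":[0.0017,0,0.001],"angular":[0,0,0]},
  {"travel":[0.0009,0,0.0005],"angular":[0,0,0]},
])

```text
time: 16.35
position: [0.5433, 0.1712, 0.0537]
tool_rot: [-1.691, -1.965, -0.563]
ft_force: [0.9, -2.2, 0.2]
grip_width: 0.345
```

Emit:
servo_tool([
  {"travel":[0.0009,0,0.0005],"angular":[0,0,0]},
  {"travel":[0.0009,0,0.0005],"angular":[0,0,0]},
])

```text
time: 16.55
position: [0.543, 0.173, 0.0539]
tool_rot: [-1.691, -1.965, -0.563]
ft_force: [0.2, -3.2, -0.7]
grip_width: 0.345
```

Emit:
servo_tool([
  {"travel":[0.0009,0,0.0005],"angular":[0,0,0]},
  {"travel":[0.0009,0,0.0005],"angular":[0,0,0]},
])

```text
time: 16.75
position: [0.5427, 0.175, 0.0542]
tool_rot: [-1.691, -1.965, -0.563]
ft_force: [0.5, -2.8, -0.7]
grip_width: 0.344
```

```bash
python3 - <<'E'
from h import *
st()
E
```

```text
t 16.75 tcp s,y,n [0.1546 0.0007 0.0215] corner s,n [0.1683 0.0167] F along slope -3.0 F [ 0.5 -2.8 -0.7] tool z.u 0.5009175603475129
```

Emit:
servo_tool([
  {"travel":[0.0009,0,0.0005],"angular":[0,0,0]},
  {"travel":[0.0009,0,0.0005],"angular":[0,0,0]},
])

```text
time: 16.95
position: [0.5426, 0.1763, 0.0543]
tool_rot: [-1.692, -1.965, -0.563]
ft_force: [0.7, -5.3, 0.4]
grip_width: 0.345
```

Emit:
servo_tool([
  {"travel":[0.0009,0,0.0005],"angular":[0,0,0]},
  {"travel":[0.0009,0,0.0005],"angular":[0,0,0]},
])

```text
time: 17.15
position: [0.5425, 0.1775, 0.0544]
tool_rot: [-1.693, -1.966, -0.562]
ft_force: [-0.9, -7.3, -0.1]
grip_width: 0.347
```

```bash
python3 - <<'E'
from h import *
st()
E
```

```text
t 17.15 tcp s,y,n [0.1571 0.0005 0.0214] corner s,n [0.1708 0.0166] F along slope -7.0 F [-0.9 -7.3 -0.1] tool z.u 0.49924726659647967
```

Emit:
servo_tool([
  {"travel":[0.0009,0,0.0005],"angular":[0,0,0]},
  {"travel":[0.0009,0,0.0005],"angular":[0,0,0]},
])

```text
time: 17.35
position: [0.5425, 0.1785, 0.0545]
tool_rot: [-1.694, -1.966, -0.562]
ft_force: [-0.4, -9.7, 1.8]
grip_width: 0.346
```

Emit:
servo_tool([
  {"travel":[0.0009,0,0.0005],"angular":[0,0,0]},
  {"travel":[0.0009,0,0.0005],"angular":[0,0,0]},
])

```text
time: 17.55
position: [0.5425, 0.1796, 0.0546]
tool_rot: [-1.696, -1.966, -0.561]
ft_force: [-0.3, -12.4, 2.6]
grip_width: 0.346
```

```bash
python3 - <<'E'
from h import *
st()
E
```

```text
t 17.55 tcp s,y,n [0.1591 0.0002 0.0213] corner s,n [0.1729 0.0165] F along slope -11.8 F [ -0.3 -12.4   2.6] tool z.u 0.4973467028490613
```

Emit:
servo_tool([
  {"travel":[0,0,0],"angular":[0,0,0]},
  {"travel":[0,0,0],"angular":[0,0,0]},
])

```text
time: 17.75
position: [0.5425, 0.1796, 0.0546]
tool_rot: [-1.696, -1.966, -0.561]
ft_force: [0.4, -10.6, 1.9]
grip_width: 0.349
```

```bash
python3 - <<'E'
from h import *
st()
im=ctrl.get_image('top');cv2.imwrite('pics/t9.png',cv2.resize(im[155:225,130:260,::-1],None,fx=6,fy=6,interpolation=cv2.INTER_CUBIC))
st()
E
```

```text
t 17.75 tcp s,y,n [0.1591 0.0002 0.0213] corner s,n [0.1729 0.0165] F along slope -10.2 F [  0.4 -10.6   1.9] tool z.u 0.4974196472889877
t 17.8 tcp s,y,n [1.592e-01 1.000e-04 2.140e-02] corner s,n [0.1729 0.0165] F along slope -10.1 F [ -0.7 -10.6   1.5] tool z.u 0.49743224131448943
```

View pics/t9.png

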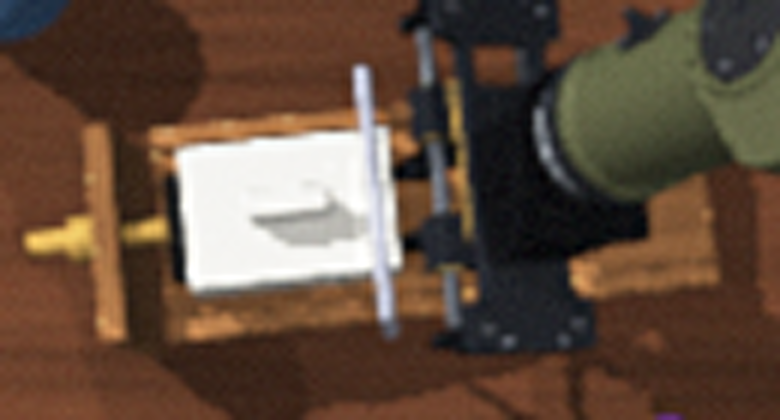

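Emit:
servo_tool([
  {"travel":[0.0005,0,0.0003],"angular":[0,0,0]},
  {"travel":[0,0,0],"angular":[0,0,0]},
  {"travel":[0,0,0],"angular":[0,0,0]},
])

```text
time: 18.1
position: [0.5425, 0.1797, 0.0546]
tool_rot: [-1.696, -1.966, -0.561]
ft_force: [-0.6, -11.7, 2.8]
grip_width: 0.34
```

```bash
python3 - <<'E'
from h import *
st()
E
```

```text
t 18.1 tcp s,y,n [1.593e-01 1.000e-04 2.130e-02] corner s,n [0.173  0.0165] F along slope -11.0 F [ -0.6 -11.7   2.8] tool z.u 0.49701695358508075
```

Buffer load is about 8 N (11 N measured minus about 3 N of sliding friction). Now I'll ease off at 2 mm/s.

Emit:
servo_tool([
  {"travel":[-0.00017,0,-0.0001],"angular":[0,0,0]},
  {"travel":[-0.00017,0,-0.0001],"angular":[0,0,0]},
  {"travel":[-0.00017,0,-0.0001],"angular":[0,0,0]},
  {"travel":[-0.00017,0,-0.0001],"angular":[0,0,0]},
  {"travel":[-0.00017,0,-0.0001],"angular":[0,0,0]},
])

```text
time: 18.6
position: [0.5425, 0.1796, 0.0546]
tool_rot: [-1.695, -1.966, -0.562]
ft_force: [-0.4, -10.6, 1.0]
grip_width: 0.346
```

Emit:
servo_tool([
  {"travel":[-0.00017,0,-0.0001],"angular":[0,0,0]},
  {"travel":[-0.00017,0,-0.0001],"angular":[0,0,0]},
  {"travel":[-0.00017,0,-0.0001],"angular":[0,0,0]},
  {"travel":[-0.00017,0,-0.0001],"angular":[0,0,0]},
  {"travel":[-0.00017,0,-0.0001],"angular":[0,0,0]},
])

```text
time: 19.1
position: [0.5425, 0.1795, 0.0547]
tool_rot: [-1.694, -1.966, -0.562]
ft_force: [1.0, -8.3, 0.2]
grip_width: 0.343
```

Emit:
servo_tool([
  {"travel":[-0.00017,0,-0.0001],"angular":[0,0,0]},
  {"travel":[-0.00017,0,-0.0001],"angular":[0,0,0]},
  {"travel":[-0.00017,0,-0.0001],"angular":[0,0,0]},
  {"travel":[-0.00017,0,-0.0001],"angular":[0,0,0]},
  {"travel":[-0.00017,0,-0.0001],"angular":[0,0,0]},
])

```text
time: 19.6
position: [0.5425, 0.1793, 0.0547]
tool_rot: [-1.693, -1.965, -0.563]
ft_force: [0.8, -5.5, -1.2]
grip_width: 0.345
```

Emit:
servo_tool([
  {"travel":[-0.00017,0,-0.0001],"angular":[0,0,0]},
  {"travel":[-0.00017,0,-0.0001],"angular":[0,0,0]},
  {"travel":[-0.00017,0,-0.0001],"angular":[0,0,0]},
  {"travel":[-0.00017,0,-0.0001],"angular":[0,0,0]},
  {"travel":[-0.00017,0,-0.0001],"angular":[0,0,0]},
])

```text
time: 20.1
position: [0.5422, 0.179, 0.0547]
tool_rot: [-1.692, -1.965, -0.563]
ft_force: [1.1, -5.4, -0.9]
grip_width: 0.344
```

```bash
python3 - <<'E'
from h import *
st()
E
```

```text
t 20.1 tcp s,y,n [0.1587 0.0006 0.0215] corner s,n [0.1724 0.0168] F along slope -5.6 F [ 1.1 -5.4 -0.9] tool z.u 0.5002151937841368
```

Now the cover is creeping back with the buffer. I'll keep the same slow rate.

Emit:
servo_tool([
  {"travel":[-0.00017,0,-0.0001],"angular":[0,0,0]},
  {"travel":[-0.00017,0,-0.0001],"angular":[0,0,0]},
  {"travel":[-0.00017,0,-0.0001],"angular":[0,0,0]},
  {"travel":[-0.00017,0,-0.0001],"angular":[0,0,0]},
  {"travel":[-0.00017,0,-0.0001],"angular":[0,0,0]},
])

```text
time: 20.6
position: [0.5421, 0.1788, 0.0548]
tool_rot: [-1.691, -1.965, -0.563]
ft_force: [-0.4, -3.8, -2.3]
grip_width: 0.349
```

Emit:
servo_tool([
  {"travel":[-0.00017,0,-0.0001],"angular":[0,0,0]},
  {"travel":[-0.00017,0,-0.0001],"angular":[0,0,0]},
  {"travel":[-0.00017,0,-0.0001],"angular":[0,0,0]},
  {"travel":[-0.00017,0,-0.0001],"angular":[0,0,0]},
  {"travel":[-0.00017,0,-0.0001],"angular":[0,0,0]},
])

```text
time: 21.1
position: [0.5422, 0.1779, 0.0548]
tool_rot: [-1.691, -1.965, -0.563]
ft_force: [0.7, -3.6, -2.1]
grip_width: 0.343
```

Emit:
servo_tool([
  {"travel":[-0.00017,0,-0.0001],"angular":[0,0,0]},
  {"travel":[-0.00017,0,-0.0001],"angular":[0,0,0]},
  {"travel":[-0.00017,0,-0.0001],"angular":[0,0,0]},
  {"travel":[-0.00017,0,-0.0001],"angular":[0,0,0]},
  {"travel":[-0.00017,0,-0.0001],"angular":[0,0,0]},
])

```text
time: 21.6
position: [0.5423, 0.1771, 0.0547]
tool_rot: [-1.69, -1.965, -0.563]
ft_force: [0.4, -3.2, -3.0]
grip_width: 0.347
```

Emit:
servo_tool([
  {"travel":[-0.00017,0,-0.0001],"angular":[0,0,0]},
  {"travel":[-0.00017,0,-0.0001],"angular":[0,0,0]},
  {"travel":[-0.00017,0,-0.0001],"angular":[0,0,0]},
  {"travel":[-0.00017,0,-0.0001],"angular":[0,0,0]},
  {"travel":[-0.00017,0,-0.0001],"angular":[0,0,0]},
])

```text
time: 22.1
position: [0.5425, 0.1763, 0.0547]
tool_rot: [-1.69, -1.965, -0.563]
ft_force: [-0.1, -1.6, -1.5]
grip_width: 0.343
```

Emit:
servo_tool([
  {"travel":[-0.00017,0,-0.0001],"angular":[0,0,0]},
  {"travel":[-0.00017,0,-0.0001],"angular":[0,0,0]},
  {"travel":[-0.00017,0,-0.0001],"angular":[0,0,0]},
  {"travel":[-0.00017,0,-0.0001],"angular":[0,0,0]},
  {"travel":[-0.00017,0,-0.0001],"angular":[0,0,0]},
])

```text
time: 22.6
position: [0.5428, 0.1754, 0.0547]
tool_rot: [-1.69, -1.965, -0.564]
ft_force: [-0.5, -0.3, -0.4]
grip_width: 0.344
```

```bash
python3 - <<'E'
from h import *
st()
E
```

```text
t 22.6 tcp s,y,n [0.155  0.0006 0.022 ] corner s,n [0.1687 0.0172] F along slope -0.2 F [-0.5 -0.3 -0.4] tool z.u 0.5014580647168808
```

Emit:
servo_tool([
  {"travel":[-0.00017,0,-0.0001],"angular":[0,0,0]},
  {"travel":[-0.00017,0,-0.0001],"angular":[0,0,0]},
  {"travel":[-0.00017,0,-0.0001],"angular":[0,0,0]},
  {"travel":[-0.00017,0,-0.0001],"angular":[0,0,0]},
  {"travel":[-0.00017,0,-0.0001],"angular":[0,0,0]},
])

```text
time: 23.1
position: [0.5429, 0.1739, 0.0543]
tool_rot: [-1.691, -1.965, -0.563]
ft_force: [-0.1, -0.1, -0.1]
grip_width: 0.346
```

Emit:
servo_tool([
  {"travel":[-0.00017,0,-0.0001],"angular":[0,0,0]},
  {"travel":[-0.00017,0,-0.0001],"angular":[0,0,0]},
  {"travel":[-0.00017,0,-0.0001],"angular":[0,0,0]},
  {"travel":[-0.00017,0,-0.0001],"angular":[0,0,0]},
  {"travel":[-0.00017,0,-0.0001],"angular":[0,0,0]},
])

```text
time: 23.6
position: [0.5431, 0.173, 0.0542]
tool_rot: [-1.691, -1.965, -0.563]
ft_force: [-0.3, 0.7, -0.4]
grip_width: 0.345
```

Emit:
servo_tool([
  {"travel":[-0.0017,0,-0.001],"angular":[0,0,0]},
  {"travel":[-0.0043,0,-0.0025],"angular":[0,0,0]},
  {"travel":[-0.0087,0,-0.005],"angular":[0,0,0]},
  {"travel":[-0.017,0,-0.01],"angular":[0,0,0]},
  {"travel":[-0.026,0,-0.015],"angular":[0,0,0]},
])

```text
time: 24.1
position: [0.5528, 0.1069, 0.0463]
tool_rot: [-1.688, -1.966, -0.563]
ft_force: [-0.4, -0.3, 0.1]
grip_width: 0.344
```

Emit:
servo_tool([
  {"travel":[-0.026,0,-0.015],"angular":[0,0,0]},
  {"travel":[-0.026,0,-0.015],"angular":[0,0,0]},
  {"travel":[-0.02,0,-0.03],"angular":[0,0,0]},
  {"travel":[0,0,-0.03],"angular":[0,0,0]},
  {"travel":[0,0,0],"angular":[0,0,0]},
])

```text
time: 24.6
position: [0.5728, -0.0095, 0.0761]
tool_rot: [-1.702, -1.964, -0.567]
ft_force: [-0.1, 0.1, 0.2]
grip_width: 0.346
```

```bash
python3 - <<'E'
from h import *
st()
im=ctrl.get_image('top');cv2.imwrite('pics/t10.png',cv2.resize(im[155:225,130:260,::-1],None,fx=6,fy=6,interpolation=cv2.INTER_CUBIC))
im=ctrl.get_image('scene');cv2.imwrite('pics/s10.png',cv2.resize(im[160:225,255:395,::-1],None,fx=5.5,fy=5.5,interpolation=cv2.INTER_CUBIC))
E
```

```text
t 24.6 tcp s,y,n [-0.0282 -0.0014  0.066 ] corner s,n [-0.0145  0.0612] F along slope 0.1 F [-0.1  0.1  0.2] tool z.u 0.49741656321415345
```

View pics/t10.png

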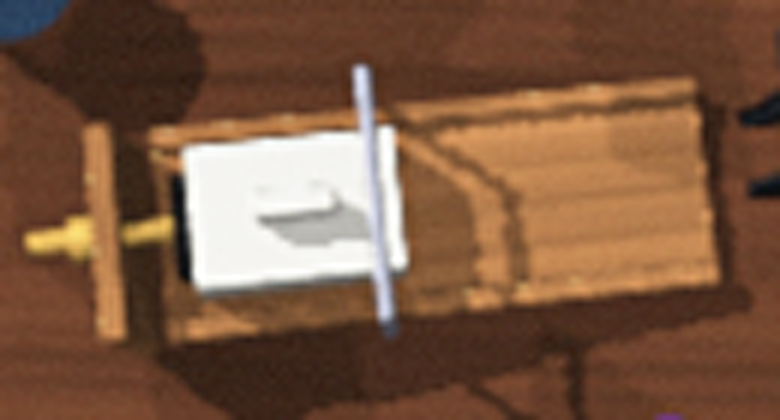

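View pics/s10.png

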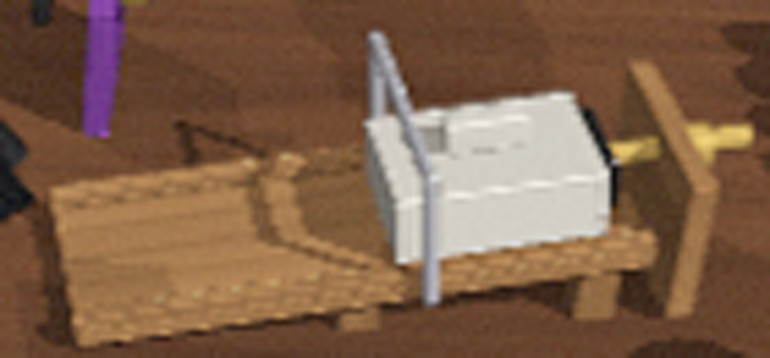

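The arm is clear. The cover stands at the buffer, front edge at u≈183–195 in the enlarged top view. I'll check that it's actually touching.

```bash
python3 - <<'E'
from h import *
r=np.load('ramp.npy')
def go(pts):
    uv=unc(pts,6,(130,155))
    def P(p):
        c,s=np.cos(p[2]),np.sin(p[2])
        return place(r,[slope(p[0]+c*x-s*y,p[1]+s*x+c*y,.04) for x,y in [(.055,-.038),(-.055,-.038),(-.055,.038),(.055,.038)]])
    f=lambda p:(proj('top',P(p))-uv).ravel()
    x=least_squares(f,[.2,0,0]).x;print(x.round(4),'front',x[0]+.055,f(x).round(1))
go([(176,150),(388,126),(401,268),(190,292)])
go([(183,148),(394,126),(408,270),(197,290)])
def strip(fn):
    im=cv2.imread(fn).astype(int).sum(2)/3
    im=im[:,:]
    for v in (200,220,240,260): print(fn,v,im[v,155:215:3].astype(int).tolist())
for f in ('c1','t9','t10'): strip(f'pics/{f}.png')
a=np.hstack([cv2.resize(cv2.imread(f'pics/{f}.png')[150:300,140:220],None,fx=3,fy=3) for f in ('c1','t9','t10')])
cv2.imwrite('pics/cmp.png',a)
E
```

```text
[ 0.2274 -0.0018  0.0027] front 0.28237903100330797 [ 0.2 -0.  -0.4  0.3  0.  -0.1  0.2 -0.1]
[ 0.2238 -0.0017 -0.006 ] front 0.2788422259788974 [ 0.3  0.1 -0.2  0.4 -0.1 -0.4  0.  -0. ]
pics/c1.png 200 [48, 62, 75, 80, 79, 70, 56, 42, 33, 29, 22, 24, 48, 79, 100, 107, 105, 96, 90, 90]
pics/c1.png 220 [123, 134, 150, 159, 154, 135, 96, 59, 35, 30, 22, 22, 32, 47, 66, 81, 91, 93, 93, 92]
pics/c1.png 240 [108, 107, 113, 120, 117, 104, 79, 54, 37, 32, 29, 30, 29, 30, 42, 58, 74, 83, 85, 80]
pics/c1.png 260 [39, 44, 52, 59, 68, 73, 72, 64, 52, 40, 34, 33, 26, 23, 30, 43, 59, 70, 75, 73]
pics/t9.png 200 [49, 60, 63, 56, 36, 20, 15, 38, 118, 205, 251, 252, 254, 246, 244, 244, 244, 244, 244, 243]
pics/t9.png 220 [126, 132, 128, 111, 76, 43, 19, 27, 79, 150, 210, 240, 254, 249, 247, 244, 243, 244, 244, 244]
pics/t9.png 240 [89, 89, 87, 81, 68, 53, 32, 24, 47, 94, 164, 223, 253, 250, 250, 245, 244, 245, 244, 244]
pics/t9.png 260 [41, 43, 47, 51, 49, 43, 28, 17, 15, 39, 120, 208, 252, 252, 253, 245, 243, 244, 244, 244]
pics/t10.png 200 [49, 63, 77, 81, 73, 57, 32, 17, 14, 41, 121, 206, 251, 252, 253, 246, 244, 244, 243, 242]
pics/t10.png 220 [121, 129, 147, 158, 155, 134, 92, 51, 21, 27, 84, 160, 217, 241, 254, 248, 246, 244, 243, 243]
pics/t10.png 240 [84, 87, 92, 94, 93, 85, 64, 41, 19, 16, 43, 93, 163, 221, 252, 250, 250, 245, 244, 243]
pics/t10.png 260 [37, 41, 53, 64, 70, 67, 58, 45, 25, 14, 15, 42, 121, 203, 248, 250, 253, 246, 243, 243]
```

View pics/cmp.png

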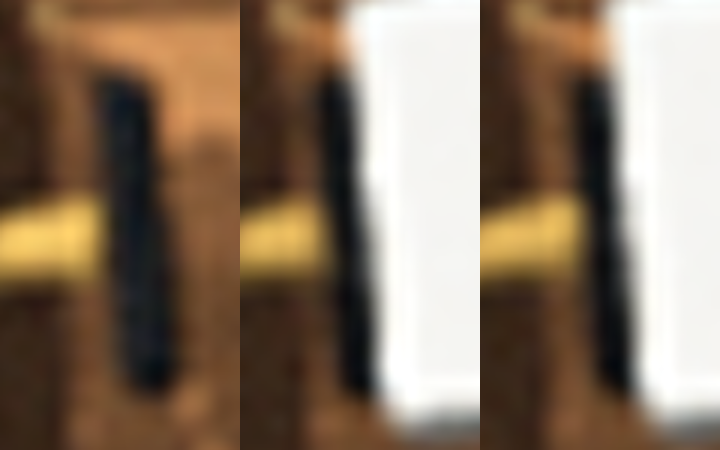

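The buffer and cover moved back together: the visible buffer thickness is the same pressed and now, so they are touching. However, the measured compression of about 4–4.6 mm points to only 6.5–7 N at the peak. I have 47 s left, so I'll press again slightly firmer to be sure of about 8 N, then ease off the same way.

```bash
python3 - <<'E'
from h import *
r=np.load('ramp.npy')
plan(place(r,[slope(.10,.0005,.0215)])[0],r[2],np.deg2rad(37))
plan(place(r,[slope(-.0282,.0005,.0225)])[0],r[2],np.deg2rad(37));st()
E
```

```text
t 24.7 pos [ 0.5701 -0.0047  0.0743] F [ 0.5  0.4 -1.3] grip 0.346
rot [-0.001 -0.    -0.004] rows 0.0 then travel [0.0857 0.0001 0.0982] | travel now [ 0.0857 -0.0001  0.0982]
t 24.7 pos [ 0.5701 -0.0047  0.0743] F [ 0.5  0.4 -1.3] grip 0.346
rot [-0.001 -0.    -0.004] rows 0.0 then travel [-0.0248  0.0001  0.0332] | travel now [-0.0248  0.0002  0.0332]
t 24.7 tcp s,y,n [-0.0233  0.0006  0.0637] corner s,n [-0.0096  0.0589] F along slope 0.2 F [ 0.5  0.4 -1.3] tool z.u 0.5003742866971567
```

Emit:
servo_tool([
  {"travel":[-0.0105,0,0.018],"angular":[0,0,0]},
  {"travel":[-0.0105,0,0.018],"angular":[0,0,0]},
  {"travel":[0.0173,0,0.01],"angular":[0,0,0]},
  {"travel":[0.0173,0,0.01],"angular":[0,0,0]},
  {"travel":[0.0173,0,0.01],"angular":[0,0,0]},
])

```text
time: 25.2
position: [0.5594, 0.0643, 0.0418]
tool_rot: [-1.687, -1.966, -0.564]
ft_force: [-0.4, 0.4, 0.2]
grip_width: 0.344
```

Emit:
servo_tool([
  {"travel":[0.0173,0,0.01],"angular":[0,0,0]},
  {"travel":[0.0173,0,0.01],"angular":[0,0,0]},
  {"travel":[0.0173,0,0.01],"angular":[0,0,0]},
  {"travel":[0,0,0],"angular":[0,0,0]},
  {"travel":[0,0,0],"angular":[0,0,0]},
])

```text
time: 25.7
position: [0.5511, 0.1197, 0.0479]
tool_rot: [-1.69, -1.966, -0.563]
ft_force: [-0.3, -1.2, -0.9]
grip_width: 0.348
```

```bash
python3 - <<'E'
from h import *
r=np.load('ramp.npy')
plan(place(r,[slope(.152,.0005,.0215)])[0],r[2],np.deg2rad(37));st()
E
```

```text
t 25.7 pos [0.5511 0.1197 0.0479] F [-0.3 -1.2 -0.9] grip 0.348
rot [-0.003 -0.    -0.001] rows 0.0 then travel [0.0463 0.0002 0.0274] | travel now [0.0462 0.0002 0.0274]
t 25.7 tcp s,y,n [0.0983 0.0007 0.0221] corner s,n [0.112  0.0173] F along slope -1.2 F [-0.3 -1.2 -0.9] tool z.u 0.5001239978245404
```

Emit:
servo_tool([
  {"travel":[0.013,0,0.0075],"angular":[0,0,0]},
  {"travel":[0.013,0,0.0075],"angular":[0,0,0]},
  {"travel":[0.0087,0,0.005],"angular":[0,0,0]},
  {"travel":[0.0043,0,0.0025],"angular":[0,0,0]},
  {"travel":[0,0,0],"angular":[0,0,0]},
])

```text
time: 26.2
position: [0.544, 0.165, 0.0536]
tool_rot: [-1.689, -1.966, -0.563]
ft_force: [0.7, -0.0, -0.7]
grip_width: 0.345
```

Emit:
servo_tool([
  {"travel":[0.0017,0,0.001],"angular":[0,0,0]},
  {"travel":[0.0017,0,0.001],"angular":[0,0,0]},
  {"travel":[0.0009,0,0.0005],"angular":[0,0,0]},
  {"travel":[0,0,0],"angular":[0,0,0]},
])

```text
time: 26.6
position: [0.5437, 0.1685, 0.054]
tool_rot: [-1.691, -1.965, -0.563]
ft_force: [-0.9, -0.0, 0.4]
grip_width: 0.349
```

```bash
python3 - <<'E'
from h import *
st()
E
```

```text
t 26.6 tcp s,y,n [0.148  0.0006 0.0221] corner s,n [0.1618 0.0174] F along slope 0.2 F [-0.9 -0.   0.4] tool z.u 0.5009450924636137
```

Emit:
servo_tool([
  {"travel":[0.0017,0,0.001],"angular":[0,0,0]},
  {"travel":[0.0009,0,0.0005],"angular":[0,0,0]},
  {"travel":[0.0009,0,0.0005],"angular":[0,0,0]},
  {"travel":[0.0009,0,0.0005],"angular":[0,0,0]},
  {"travel":[0.0009,0,0.0005],"angular":[0,0,0]},
])

```text
time: 27.1
position: [0.5428, 0.1747, 0.0548]
tool_rot: [-1.691, -1.965, -0.563]
ft_force: [-0.7, -0.2, -0.2]
grip_width: 0.342
```

Emit:
servo_tool([
  {"travel":[0.0009,0,0.0005],"angular":[0,0,0]},
  {"travel":[0.0009,0,0.0005],"angular":[0,0,0]},
  {"travel":[0.0009,0,0.0005],"angular":[0,0,0]},
])

```text
time: 27.4
position: [0.5427, 0.1762, 0.0548]
tool_rot: [-1.693, -1.966, -0.562]
ft_force: [-0.4, -5.9, 1.0]
grip_width: 0.345
```

```bash
python3 - <<'E'
from h import *
st()
E
```

```text
t 27.4 tcp s,y,n [0.1558 0.0005 0.022 ] corner s,n [0.1695 0.0172] F along slope -5.6 F [-0.4 -5.9  1. ] tool z.u 0.49931307709357625
```

Emit:
servo_tool([
  {"travel":[0.0009,0,0.0005],"angular":[0,0,0]},
  {"travel":[0.0009,0,0.0005],"angular":[0,0,0]},
  {"travel":[0.0009,0,0.0005],"angular":[0,0,0]},
])

```text
time: 27.7
position: [0.543, 0.1775, 0.055]
tool_rot: [-1.696, -1.966, -0.562]
ft_force: [-1.2, -8.7, 2.4]
grip_width: 0.343
```

Emit:
servo_tool([
  {"travel":[0.0009,0,0.0005],"angular":[0,0,0]},
  {"travel":[0.0009,0,0.0005],"angular":[0,0,0]},
  {"travel":[0,0,0],"angular":[0,0,0]},
])

```text
time: 28.0
position: [0.543, 0.1786, 0.0551]
tool_rot: [-1.697, -1.966, -0.561]
ft_force: [-1.1, -10.1, 2.6]
grip_width: 0.344
```

```bash
python3 - <<'E'
from h import *
st()
E
```

```text
t 28.0 tcp s,y,n [ 0.1582 -0.0002  0.022 ] corner s,n [0.1719 0.0172] F along slope -9.4 F [ -1.1 -10.1   2.6] tool z.u 0.4967473867557667
```

Emit:
servo_tool([
  {"travel":[0.0009,0,0.0005],"angular":[0,0,0]},
  {"travel":[0.0009,0,0.0005],"angular":[0,0,0]},
  {"travel":[0,0,0],"angular":[0,0,0]},
])

```text
time: 28.3
position: [0.543, 0.1797, 0.0552]
tool_rot: [-1.698, -1.967, -0.561]
ft_force: [-1.0, -12.8, 3.3]
grip_width: 0.347
```

```bash
python3 - <<'E'
from h import *
st()
E
```

```text
t 28.3 tcp s,y,n [ 0.1592 -0.0003  0.022 ] corner s,n [0.1729 0.0171] F along slope -12.0 F [ -1.  -12.8   3.3] tool z.u 0.49578002652556014
```

Emit:
servo_tool([
  {"travel":[0.0009,0,0.0005],"angular":[0,0,0]},
  {"travel":[0,0,0],"angular":[0,0,0]},
  {"travel":[0,0,0],"angular":[0,0,0]},
])

```text
time: 28.6
position: [0.543, 0.1801, 0.0553]
tool_rot: [-1.699, -1.967, -0.561]
ft_force: [-1.4, -14.3, 4.1]
grip_width: 0.346
```

```bash
python3 - <<'E'
from h import *
st()
E
```

```text
t 28.6 tcp s,y,n [ 0.1597 -0.0004  0.022 ] corner s,n [0.1734 0.0171] F along slope -13.3 F [ -1.4 -14.3   4.1] tool z.u 0.4952979327579307
```

Peak reached: 13.3 N along the slope, about 8 N of it on the buffer. Easing off slowly.

Emit:
servo_tool([
  {"travel":[-0.00017,0,-0.0001],"angular":[0,0,0]},
  {"travel":[-0.00017,0,-0.0001],"angular":[0,0,0]},
  {"travel":[-0.00017,0,-0.0001],"angular":[0,0,0]},
  {"travel":[-0.00017,0,-0.0001],"angular":[0,0,0]},
  {"travel":[-0.00017,0,-0.0001],"angular":[0,0,0]},
])

```text
time: 29.1
position: [0.543, 0.18, 0.0553]
tool_rot: [-1.698, -1.966, -0.561]
ft_force: [-0.5, -10.7, 2.7]
grip_width: 0.342
```

Emit:
servo_tool([
  {"travel":[-0.00017,0,-0.0001],"angular":[0,0,0]},
  {"travel":[-0.00017,0,-0.0001],"angular":[0,0,0]},
  {"travel":[-0.00017,0,-0.0001],"angular":[0,0,0]},
  {"travel":[-0.00017,0,-0.0001],"angular":[0,0,0]},
  {"travel":[-0.00017,0,-0.0001],"angular":[0,0,0]},
])

```text
time: 29.6
position: [0.543, 0.1799, 0.0553]
tool_rot: [-1.697, -1.966, -0.562]
ft_force: [0.1, -9.2, 2.0]
grip_width: 0.346
```

Emit:
servo_tool([
  {"travel":[-0.00017,0,-0.0001],"angular":[0,0,0]},
  {"travel":[-0.00017,0,-0.0001],"angular":[0,0,0]},
  {"travel":[-0.00017,0,-0.0001],"angular":[0,0,0]},
  {"travel":[-0.00017,0,-0.0001],"angular":[0,0,0]},
  {"travel":[-0.00017,0,-0.0001],"angular":[0,0,0]},
])

```text
time: 30.1
position: [0.543, 0.1797, 0.0554]
tool_rot: [-1.696, -1.966, -0.563]
ft_force: [0.6, -6.8, -0.5]
grip_width: 0.347
```

Emit:
servo_tool([
  {"travel":[-0.00017,0,-0.0001],"angular":[0,0,0]},
  {"travel":[-0.00017,0,-0.0001],"angular":[0,0,0]},
  {"travel":[-0.00017,0,-0.0001],"angular":[0,0,0]},
  {"travel":[-0.00017,0,-0.0001],"angular":[0,0,0]},
  {"travel":[-0.00017,0,-0.0001],"angular":[0,0,0]},
])

```text
time: 30.6
position: [0.5428, 0.1795, 0.0554]
tool_rot: [-1.695, -1.966, -0.563]
ft_force: [0.6, -5.7, -0.4]
grip_width: 0.345
```

Emit:
servo_tool([
  {"travel":[-0.00017,0,-0.0001],"angular":[0,0,0]},
  {"travel":[-0.00017,0,-0.0001],"angular":[0,0,0]},
  {"travel":[-0.00017,0,-0.0001],"angular":[0,0,0]},
  {"travel":[-0.00017,0,-0.0001],"angular":[0,0,0]},
  {"travel":[-0.00017,0,-0.0001],"angular":[0,0,0]},
])

```text
time: 31.1
position: [0.5425, 0.1793, 0.0554]
tool_rot: [-1.694, -1.965, -0.563]
ft_force: [0.8, -5.9, -0.8]
grip_width: 0.342
```

Emit:
servo_tool([
  {"travel":[-0.00017,0,-0.0001],"angular":[0,0,0]},
  {"travel":[-0.00017,0,-0.0001],"angular":[0,0,0]},
  {"travel":[-0.00017,0,-0.0001],"angular":[0,0,0]},
  {"travel":[-0.00017,0,-0.0001],"angular":[0,0,0]},
  {"travel":[-0.00017,0,-0.0001],"angular":[0,0,0]},
])

```text
time: 31.6
position: [0.5423, 0.179, 0.0554]
tool_rot: [-1.692, -1.965, -0.563]
ft_force: [1.6, -5.4, -1.1]
grip_width: 0.344
```

Emit:
servo_tool([
  {"travel":[-0.00017,0,-0.0001],"angular":[0,0,0]},
  {"travel":[-0.00017,0,-0.0001],"angular":[0,0,0]},
  {"travel":[-0.00017,0,-0.0001],"angular":[0,0,0]},
  {"travel":[-0.00017,0,-0.0001],"angular":[0,0,0]},
  {"travel":[-0.00017,0,-0.0001],"angular":[0,0,0]},
])

```text
time: 32.1
position: [0.5422, 0.1788, 0.0555]
tool_rot: [-1.691, -1.965, -0.563]
ft_force: [0.7, -4.8, -2.5]
grip_width: 0.351
```

Emit:
servo_tool([
  {"travel":[-0.00017,0,-0.0001],"angular":[0,0,0]},
  {"travel":[-0.00017,0,-0.0001],"angular":[0,0,0]},
  {"travel":[-0.00017,0,-0.0001],"angular":[0,0,0]},
  {"travel":[-0.00017,0,-0.0001],"angular":[0,0,0]},
  {"travel":[-0.00017,0,-0.0001],"angular":[0,0,0]},
])

```text
time: 32.6
position: [0.5423, 0.1781, 0.0555]
tool_rot: [-1.691, -1.965, -0.563]
ft_force: [0.5, -3.8, -2.0]
grip_width: 0.342
```

```bash
python3 - <<'E'
from h import *
st()
E
```

```text
t 32.6 tcp s,y,n [0.1578 0.0007 0.0224] corner s,n [0.1716 0.0177] F along slope -4.0 F [ 0.5 -3.8 -2. ] tool z.u 0.5010698980599485
```

Emit:
servo_tool([
  {"travel":[-0.00017,0,-0.0001],"angular":[0,0,0]},
  {"travel":[-0.00017,0,-0.0001],"angular":[0,0,0]},
  {"travel":[-0.00017,0,-0.0001],"angular":[0,0,0]},
  {"travel":[-0.00017,0,-0.0001],"angular":[0,0,0]},
  {"travel":[-0.00017,0,-0.0001],"angular":[0,0,0]},
])

```text
time: 33.1
position: [0.5424, 0.1772, 0.0554]
tool_rot: [-1.69, -1.965, -0.563]
ft_force: [1.3, -3.3, -2.2]
grip_width: 0.343
```

Emit:
servo_tool([
  {"travel":[-0.00017,0,-0.0001],"angular":[0,0,0]},
  {"travel":[-0.00017,0,-0.0001],"angular":[0,0,0]},
  {"travel":[-0.00017,0,-0.0001],"angular":[0,0,0]},
  {"travel":[-0.00017,0,-0.0001],"angular":[0,0,0]},
  {"travel":[-0.00017,0,-0.0001],"angular":[0,0,0]},
])

```text
time: 33.6
position: [0.5424, 0.1764, 0.0554]
tool_rot: [-1.69, -1.965, -0.563]
ft_force: [0.3, -1.5, -2.1]
grip_width: 0.349
```

Emit:
servo_tool([
  {"travel":[-0.00017,0,-0.0001],"angular":[0,0,0]},
  {"travel":[-0.00017,0,-0.0001],"angular":[0,0,0]},
  {"travel":[-0.00017,0,-0.0001],"angular":[0,0,0]},
  {"travel":[-0.00017,0,-0.0001],"angular":[0,0,0]},
  {"travel":[-0.00017,0,-0.0001],"angular":[0,0,0]},
])

```text
time: 34.1
position: [0.5426, 0.1755, 0.0554]
tool_rot: [-1.69, -1.965, -0.563]
ft_force: [0.5, -0.3, 0.1]
grip_width: 0.343
```

Emit:
servo_tool([
  {"travel":[-0.00017,0,-0.0001],"angular":[0,0,0]},
  {"travel":[-0.00017,0,-0.0001],"angular":[0,0,0]},
  {"travel":[-0.00017,0,-0.0001],"angular":[0,0,0]},
  {"travel":[-0.00017,0,-0.0001],"angular":[0,0,0]},
  {"travel":[-0.00017,0,-0.0001],"angular":[0,0,0]},
])

```text
time: 34.6
position: [0.5428, 0.1741, 0.0551]
tool_rot: [-1.691, -1.965, -0.563]
ft_force: [-0.7, 0.1, -0.8]
grip_width: 0.342
```

Emit:
servo_tool([
  {"travel":[-0.00017,0,-0.0001],"angular":[0,0,0]},
  {"travel":[-0.00017,0,-0.0001],"angular":[0,0,0]},
  {"travel":[-0.00017,0,-0.0001],"angular":[0,0,0]},
  {"travel":[-0.00017,0,-0.0001],"angular":[0,0,0]},
  {"travel":[-0.00017,0,-0.0001],"angular":[0,0,0]},
])

```text
time: 35.1
position: [0.543, 0.1731, 0.0549]
tool_rot: [-1.691, -1.965, -0.563]
ft_force: [0.7, 0.2, -0.1]
grip_width: 0.343
```

```bash
python3 - <<'E'
from h import *
st()
E
```

```text
t 35.1 tcp s,y,n [0.1528 0.0007 0.0225] corner s,n [0.1665 0.0177] F along slope 0.1 F [ 0.7  0.2 -0.1] tool z.u 0.5009874715776576
```

Force is zero and the fingers are off the wall. Retreating clear.

Emit:
servo_tool([
  {"travel":[-0.0017,0,-0.001],"angular":[0,0,0]},
  {"travel":[-0.0043,0,-0.0025],"angular":[0,0,0]},
  {"travel":[-0.0087,0,-0.005],"angular":[0,0,0]},
  {"travel":[-0.017,0,-0.01],"angular":[0,0,0]},
  {"travel":[-0.026,0,-0.015],"angular":[0,0,0]},
])

```text
time: 35.6
position: [0.5528, 0.1071, 0.047]
tool_rot: [-1.688, -1.966, -0.563]
ft_force: [-0.1, -0.2, 0.5]
grip_width: 0.338
```

Emit:
servo_tool([
  {"travel":[-0.026,0,-0.015],"angular":[0,0,0]},
  {"travel":[-0.026,0,-0.015],"angular":[0,0,0]},
  {"travel":[-0.02,0,-0.03],"angular":[0,0,0]},
  {"travel":[0,0,-0.03],"angular":[0,0,0]},
  {"travel":[0,0,0],"angular":[0,0,0]},
])

```text
time: 36.1
position: [0.5728, -0.0093, 0.0768]
tool_rot: [-1.702, -1.964, -0.567]
ft_force: [0.2, -0.7, 0.3]
grip_width: 0.344
```

Emit:
servo_tool([
  {"travel":[0,0,0],"angular":[0,0,0]},
  {"travel":[0,0,0],"angular":[0,0,0]},
  {"travel":[0,0,0],"angular":[0,0,0]},
])

```text
time: 36.4
position: [0.5688, -0.0016, 0.0746]
tool_rot: [-1.688, -1.965, -0.562]
ft_force: [-0.2, 0.1, -0.1]
grip_width: 0.349
```

```bash
python3 - <<'E'
from h import *
st()
im=ctrl.get_image('top');cv2.imwrite('pics/t11f.png',im[:,:,::-1]);cv2.imwrite('pics/t11.png',cv2.resize(im[155:225,130:260,::-1],None,fx=6,fy=6,interpolation=cv2.INTER_CUBIC))
im=ctrl.get_image('scene');cv2.imwrite('pics/s11.png',im[:,:,::-1])
for f in ('t9','t10','t11'):
    im=cv2.imread(f'pics/{f}.png').astype(int).sum(2)/3
    for v in (200,260): print(f,v,im[v,155:200:3].astype(int).tolist())
a=np.hstack([cv2.resize(cv2.imread(f'pics/{f}.png')[150:300,140:220],None,fx=3,fy=3) for f in ('t9','t10','t11')])
cv2.imwrite('pics/cmp2.png',a)
E
```

```text
t 36.4 tcp s,y,n [-0.0202  0.0015  0.0635] corner s,n [-0.0064  0.0587] F along slope 0.1 F [-0.2  0.1 -0.1] tool z.u 0.501883323803001
t9 200 [49, 60, 63, 56, 36, 20, 15, 38, 118, 205, 251, 252, 254, 246, 244]
t9 260 [41, 43, 47, 51, 49, 43, 28, 17, 15, 39, 120, 208, 252, 252, 253]
t10 200 [49, 63, 77, 81, 73, 57, 32, 17, 14, 41, 121, 206, 251, 252, 253]
t10 260 [37, 41, 53, 64, 70, 67, 58, 45, 25, 14, 15, 42, 121, 203, 248]
t11 200 [50, 63, 74, 77, 71, 57, 36, 22, 16, 39, 120, 208, 252, 251, 253]
t11 260 [43, 44, 50, 58, 66, 68, 60, 45, 25, 14, 16, 45, 124, 206, 249]
```

View pics/cmp2.png

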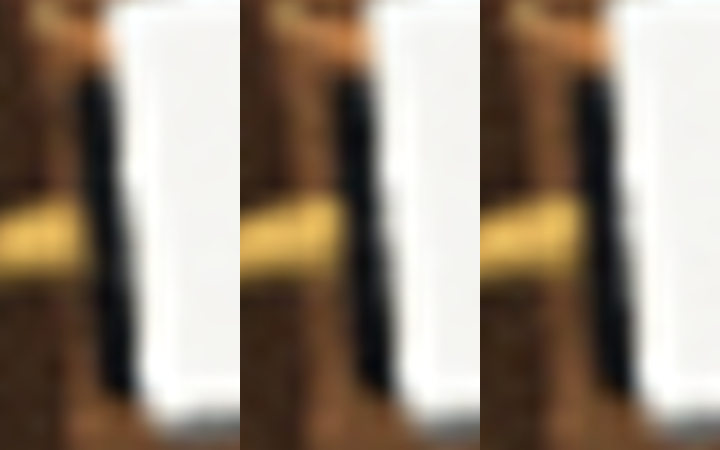

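View pics/s11.png

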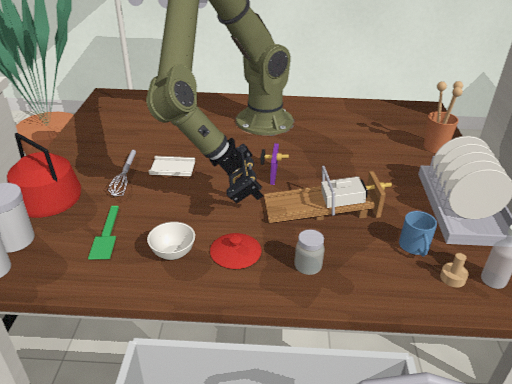

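View pics/t11f.png

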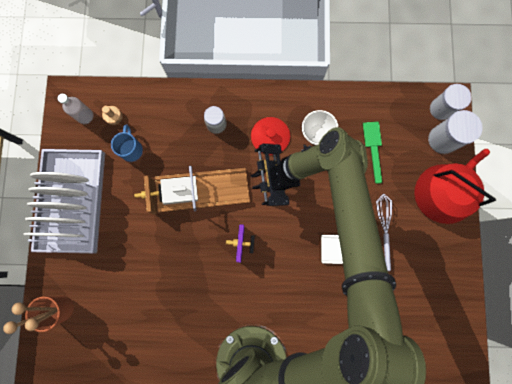

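The pictures show the cover on the buffer, with the same buffer thickness visible as when it was pressed. The bystanders are where they started, and the gripper is clear with no force on it.

```bash
python3 -c "
from bench import ctrl
print(ctrl.close_job())"
```

```text
the job is handed in; nothing more can be done
None
```

I picked the cover up by its handle, stood it mouth down at the foot of the board and let go. I then pushed it under the cross rail and onto the buffer, eased off at about 2 mm/s, and handed in at about 36.5 s.

- **Two presses:** I pressed it against the buffer twice. The first press looked slightly light by compression (4–4.6 mm, about 6.5–7 N), so I pressed again a little firmer and eased off the same way.
- **Force on the second press:** The wrist read 13.3 N along the slope (14.3 N along world y, about 15 N in all directions). About 3 N of that was sliding drag measured before contact. By compression (about 5 mm) the buffer took about 7.4 N; by force, less drag and the extra friction from pressing down, it was about 8–10 N. The two estimates differ by a newton or two.
- **Grasp:** I lifted before the fingers had fully closed, so they took the handle about 9 mm higher than planned. It held without slipping.
- **Last checks:** With the arm clear and no force on it, the cover had moved back together with the buffer. As much of the buffer shows in front of it as when it was pressed, so they are touching, with the buffer still squeezed by roughly 1 mm. In the last pictures the other kitchen things look unmoved, except the plate, which the arm partly hid from above but which looks in place in the scene view. The purple look-alike is untouched.

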